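# Set out the desert outpost diorama

### The job

Set out the desert outpost on the green diorama board: lay the model pallet flat midway between the dune tile and the rock tile, its long side along the board's long side, and set the crate upright in the middle of the pallet, long side along long side; then stand the canister upright on the board directly behind the pallet's middle, halfway between the pallet and the fence, and stand the cream rook upright in the middle of the dune tile's crest. Leave the dark rook and the paint jar where they are.

Things in the scene. Friction and masses are not known exactly. Their poses are not given: they have to be found in the camera images.
- board: Diorama base board, fixed: flat matt green board, 220 mm (x) by 300 mm (y), 6 mm thick, with a dark wooden fence strip 5 mm thick, rising 20 mm above the board, along its far edge (inner face at x = +105 mm). Origin: centre of the underside. Axes: +x points away from the robot (to the fence), turned by up to 0.25 rad; y along the long side; z up. The two scenery tiles are fixed on it with centres at y = +105 and -105 mm, x = 0; which is on which side varies.
- dune: Sand-coloured resin dune tile, fixed on the board: 84 x 84 mm foot, 10 mm thick, with a round rippled mound on it up to a level round crest of 60 mm diameter, 22 mm above the board. Origin: centre of its underside (6 mm above the desk); axes as the board's.
- rock: Dark grey resin rock tile, fixed on the board: 84 x 84 mm foot with jagged blocks up to 34 mm above the board. Origin: centre of its underside (6 mm above the desk); axes as the board's.
- pallet_mid (a point): Model pallet of dark red-brown wooden slats, loose, lying flat on the desk: 56 mm (x) by 70 mm (y) by 15 mm high, level slatted top. Point: its centre, half-way up (7.5 mm above its underside). x is across the short 56 mm, y along the long side and the slats, z up. About 50 g.
- crate_mid (a point): Model wooden crate with closed orange plastic lid, loose (the lid does not open): 40 mm (x) by 54 mm (y) by 38 mm high. Point: its centre, 19 mm above its underside. x across the short side, y along the long side, z up. About 60 g. Stands upright at the start.
- canister_mid (a point): Green plastic canister with white twist cap, loose: round body 36 mm in diameter and 47 mm high, cap 29 mm in diameter, 64 mm high in all. Point: on its axis 32 mm above its underside; z up. About 60 g. Stands upright at the start.
- rook_mid (a point): Cream ceramic chess rook, loose: foot 36 mm in diameter, straight shaft 27 mm in diameter from 12 to 55 mm height, notched head 33 mm in diameter, 70 mm high in all. Point: on its axis 35 mm above its underside; z up. About 90 g. Stands upright at the start.
- dark_rook_mid (a point): Bystander: a rook of the same shape and size in nearly black ceramic, loose. Point: on its axis 35 mm above its underside. Not to be moved.
- paint_jar_mid (a point): Bystander: small blue paint jar with blue lid, 38 mm in diameter, 45 mm high, loose. Point: half-way up. Not to be moved.
Not all that is in view belongs to the job. Of the things that look like the part that bears crate_mid, the larger one is meant.

How it is judged:
At the end, for the whole second after the job is handed in: Pallet flat midway between the tiles (14 mm, 0.2 rad); crate on it, centred (12 mm, 0.22 rad); canister on the board, midway between pallet and fence (17 mm) and on the board's centre line (20 mm); cream rook on the crest's centre (14 mm); all upright, released and at rest (x of pallet_mid in the frame of board between -0.014 and 0.014 m and y of pallet_mid in the frame of board between -0.014 and 0.014 m and z of pallet_mid in the frame of board between 0.0095 and 0.0175 m and angle between the x axis of pallet_mid and the x axis of board, either way round below 0.2 rad and x of crate_mid in the frame of pallet_mid between -0.012 and 0.012 m and y of crate_mid in the frame of pallet_mid between -0.012 and 0.012 m and z of crate_mid in the frame of pallet_mid between 0.0225 and 0.0305 m and angle between the x axis of crate_mid and the x axis of pallet_mid, either way round below 0.22 rad and x of canister_mid in the frame of board between 0.049 and 0.084 m and y of canister_mid in the frame of board between -0.02 and 0.02 m and z of canister_mid in the frame of board between 0.034 and 0.042 m and horizontal distance between rook_mid and dune below 0.014 m and z of rook_mid in the frame of dune between 0.053 and 0.061 m and angle between each of pallet_mid, crate_mid, canister_mid, rook_mid's own z axis and vertical below 0.1 rad and linear speed of each of pallet, crate, canister, rook below 0.02 m/s and angular speed of each of pallet, crate, canister, rook below 0.2 rad/s); the robot touches nothing.
It fails at once if the dark rook is shifted by more than 20 mm (distance of dark_rook_mid from where it was at the start of the episode above 0.02 m).
It fails at once if the paint jar is shifted by more than 20 mm (distance of paint_jar_mid from where it was at the start of the episode above 0.02 m).
It also fails if it takes over 112 s, if anything falls off the work surface, if the arm or the gripper's body presses on something with over 40 N, if the wrist force passes 120 N, or if a joint passes its speed limit or range.

### The arm

A 6-joint arm with a two-finger parallel gripper is mounted at the origin on the work surface. World frame = base frame: x ahead of the robot, y to its left, z up, the work surface at z = 0. Lengths are in m, angles in rad, forces in N, time in s.
With the tool pointing down it reaches from about 0.2 to 0.875 m from the base axis. Payload 3.4 kg.
Tool frame: the origin (TCP) lies between the finger pads; the fingertips stand 17 mm ahead of it and the grasp point (between the pads) lies 2 mm behind it (env.tip_extent is the distance from the TCP to the fingertips, in m); z points along the fingers, y is the direction in which the jaws open and shut (so a half turn about z gives the same grasp; the last joint's range is limited). The gripper opens to 94 mm and grips with 3 to 60 N. Pads are 16 mm wide; open, the fingers measure 119 mm over their backs; the gripper's body (75 mm by 177 mm) begins 78 mm behind the grasp point.
Start: joints at [0.986, 0.276, 1.505, -0, 1.361, -0.121], TCP at [0.257, 0.514, 0.222] pointing down, gripper open.
Joint ranges: [-2.89, 2.89], [-0.75, 2.08], [0.22, 2.7], [-1.18, 4.32], [0.11, 2.71], [-2.7, 2.7]. Speed limits (rad/s): [2.57, 2.57, 3.14, 3.14, 3.14, 3.14].

### API

Orientations are given as a 3x3 rotation matrix whose columns are the frame's x, y, z axes.
In Python, from station import env, read_camera, camera_params gives the robot as it stands. The module is installed in compiled form; this text tells all that it offers.
- The arm moves only by the tool drive_tool, never from a script. Its argument "commands" is a list of rows, each a list of 5 numbers: the shift along the tool's x, y, z in units of 40 mm (1.0 is 40 mm), then the turn about the tool's z in degrees, then the gripper's target within -1 to 1 (shut at 1, half-way at 0, fully open at -1). In form: [[tx, ty, tz, twist, fingers], ...]. A call has 1 to 10 rows; each row shifts and turns the pose as measured when the row begins, along the tool's axes as they then stand; what a row does not reach is not made up. A row lasts 1/8 s, in which the tool goes at most 62.5 mm and 10.7 degrees, less where a joint would pass 70% of its speed; a pose out of reach is approached as far as the arm can. A call is refused whole if a number of a shift passes 1 or a number of a turn 10.7, either way. A call with a gripper value outside its range is refused whole. The fingers move at their own pace and stop on an object; "grip_force" is the grip in N (left out, the last holds). Time passes only in rows, so rows that do not move let the fingers close. It gives the time, the measured TCP pose, the force and the opening at its end, in the units of the state.
- env.get_obs(): the state, without advancing time (a new reading comes with each control period).
- read_camera(name): name is "side" or "top"; returns (picture, depth): 480x640x3 uint8, red, green, blue; 480x640 float32, m along the optical axis (not along the pixel's ray), 0 where there is no reading.
- camera_params(name): a dict with "mtx" (3x3 intrinsics, pixels), "T" (4x4, takes a point from camera to world coordinates). Camera axes: x right, y down, z forward; pixel columns grow to the right and rows downward; lengths in m; the calibration is good to about 2 mm. A picture is of the moment at which its call begins. camera_params takes no time and is no camera call.
- env.hand_in(): hands the job in, once; it reports no verdict.
The state is a dict: "t": time; "joint_positions": joint angles; "qd": joint speeds; "effort": joint torques, N m; "ee_pos": TCP position; "orientation": TCP orientation; "force": force on the tool from outside, world axes, zero at the start; "moment": the same for the moment, N m; "gripper_width": finger opening in m.
Only numpy, scipy, OpenCV 4.12 (cv2) and the standard library are available. Lean on these libraries where they do the work, as an engineer would, in place of code of your own. Each camera call takes 0.05 s, during which the arm holds its last target.

## Working session

There is one attempt and no reset: what is moved stays moved. The work goes in short steps, Python scripts to look and compute and a tool call to move; the robot and the scene stay as the last step left them, time stands still between calls to the robot, and variables do not carry over. Pictures are saved under pics/ and viewed, and the job is handed in when it is done.

Besides the shell and the picture viewer there is one more tool, called after "Call:" as name(argument=value, ...), one argument or row to a line, values as JSON. drive_tool: Moves the arm, as the interface text tells. Its arguments: {"type":"object","properties":{"commands":{"type":"array"},"grip_force":{"type":"number"}},"required":["commands"]}

```bash
mkdir -p pics
python3 - <<'E'
from station import env, read_camera, camera_params
import cv2, numpy as np
o=env.get_obs()
print(o['t'],o['ee_pos'],o['orientation'],o['gripper_width'],env.tip_extent)
for n in('top','side'):
    p,d=read_camera(n); cv2.imwrite(f'pics/{n}0.png',p[:,:,::-1]); np.savez(f'{n}0.npz',p=p,d=d)
    c=camera_params(n); print(n,c['mtx'],c['T'].round(3))
E
```

```text
0.0 [0.25692081 0.51380728 0.2216394 ] [[-8.94364446e-01  4.47338054e-01 -9.50385059e-04]
 [ 4.47339023e-01  8.94363247e-01 -1.47703127e-03]
 [ 1.89257174e-04 -1.74614858e-03 -9.99998458e-01]] 0.09434714661230914 0.017
top [[448.24627588   0.         324.31858217]
 [  0.         448.24627588 234.95990876]
 [  0.           0.           1.        ]] [[-5.000e-03 -9.840e-01  1.800e-01  3.120e-01]
 [-1.000e+00  2.000e-03 -1.700e-02  1.000e-03]
 [ 1.600e-02 -1.800e-01 -9.840e-01  1.034e+00]
 [ 0.000e+00  0.000e+00  0.000e+00  1.000e+00]]
side [[521.09647606   0.         325.09397542]
 [  0.         521.09647606 235.88020279]
 [  0.           0.           1.        ]] [[ 0.959 -0.212  0.19   0.266]
 [-0.284 -0.736  0.614 -0.687]
 [ 0.009 -0.642 -0.766  0.928]
 [ 0.     0.     0.     1.   ]]
```

View pics/top0.png

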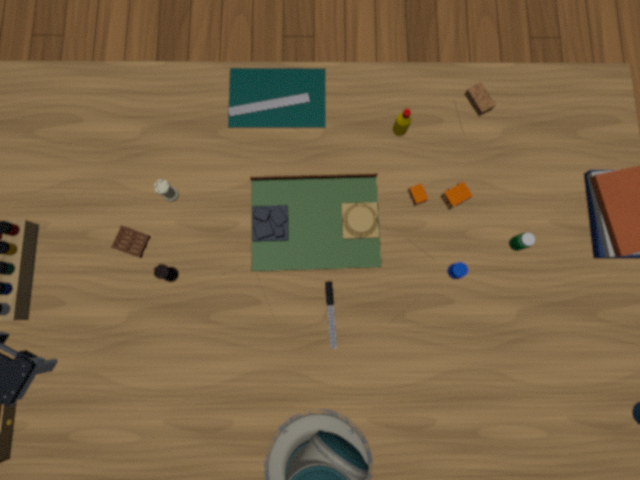

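View pics/side0.png

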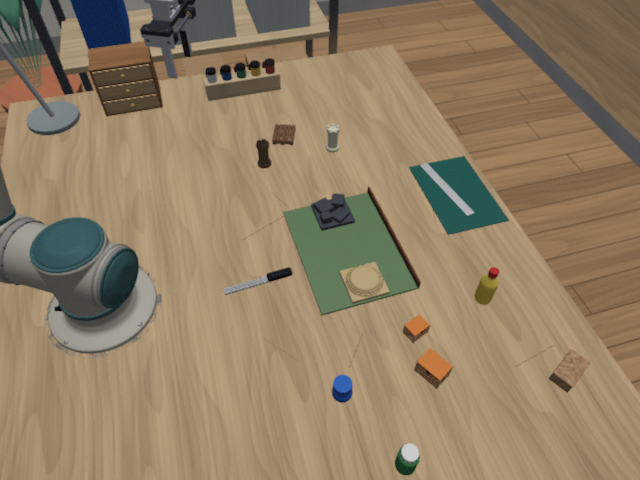

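The top view shows the board at about (315,223), rock tile at (270,223) and dune at (360,220). The pallet is at (131,241), cream rook (166,190), dark rook (167,272), large crate (457,195), canister (522,241) and jar (458,270). Next I'll measure these.

```bash
cat > h.py <<'E'
import numpy as np, cv2
from station import env, read_camera, camera_params
def cloud(n,d):
    c=camera_params(n);K=c['mtx'];v,u=np.mgrid[:480,:640]
    P=np.stack([(u-K[0,2])/K[0,0]*d,(v-K[1,2])/K[1,1]*d,d],-1)
    return P@c['T'][:3,:3].T+c['T'][:3,3]
def ray(n,uv,z):
    c=camera_params(n);K=c['mtx'];uv=np.atleast_2d(uv).astype(float)
    r=np.c_[(uv-K[[0,1],[2,2]])/K[0,0],np.ones(len(uv))]@c['T'][:3,:3].T
    o=c['T'][:3,3]; return o+r*((z-o[2])/r[:,2])[:,None]
def proj(n,X):
    c=camera_params(n);q=(np.atleast_2d(X)-c['T'][:3,3])@c['T'][:3,:3]
    return (q/q[:,2:])@c['mtx'].T
E
python3 - <<'E'
from h import *
B={'top':dict(pallet=(108,220,155,262),rook=(145,170,185,208),dark=(148,258,184,288),crate=(438,178,476,212),scrate=(404,180,432,208),can=(504,226,540,256),jar=(442,257,474,284),board=(240,165,395,282)),}
for n in('top','side'):
    f=np.load(n+'0.npz');C=cloud(n,f['d']);
    bad=f['d']==0
    print(n,bad.sum(),'desk z',np.median(C[300:330,400:430,2]) )
    np.save(n+'C.npy',C)
f=np.load('top0.npz');C=cloud('top',f['d'])
for k,(a,b,c,d) in B['top'].items():
    P=C[b:d,a:c].reshape(-1,3)
    Q=P[P[:,2]>0.008]
    if len(Q): print(k,len(Q),'z',np.percentile(Q[:,2],[5,50,98]).round(4),'xy',Q[:,0].min().round(4),Q[:,0].max().round(4),Q[:,1].min().round(4),Q[:,1].max().round(4))
s=[]
for nm in('pallet','rook','crate','can','board','dark'):
    a,b,c,d=B['top'][nm]; s.append(cv2.resize(f['p'][b-5:d+5,a-5:c+5,::-1],(266,266),interpolation=cv2.INTER_NEAREST))
cv2.imwrite('pics/crops.png',np.vstack([np.hstack(s[:3]),np.hstack(s[3:])]))
E
```

```text
top 1260 desk z -0.0001351101555009393
side 1211 desk z 0.0028588186361733214
pallet 699 z [0.0105 0.0143 0.0188] xy 0.3123 0.5227 0.0009 0.4713
rook 308 z [0.0096 0.0642 0.0721] xy 0.3123 0.6178 0.0009 0.3624
dark 302 z [0.01   0.0647 0.0719] xy 0.3957 0.4275 0.3193 0.353
crate 485 z [0.0164 0.0371 0.0415] xy 0.3123 0.6215 -0.3593 0.0009
scrate 287 z [0.012  0.0282 0.0322] xy 0.3123 0.6196 -0.258 0.0009
can 341 z [0.0134 0.0505 0.0675] xy 0.3123 0.4988 -0.4807 0.0009
jar 282 z [0.0132 0.0437 0.0482] xy 0.3123 0.4349 -0.3359 0.0009
board 3975 z [0.0083 0.0207 1.0344] xy 0.3123 0.6456 -0.1467 0.1576
```

View pics/crops.png

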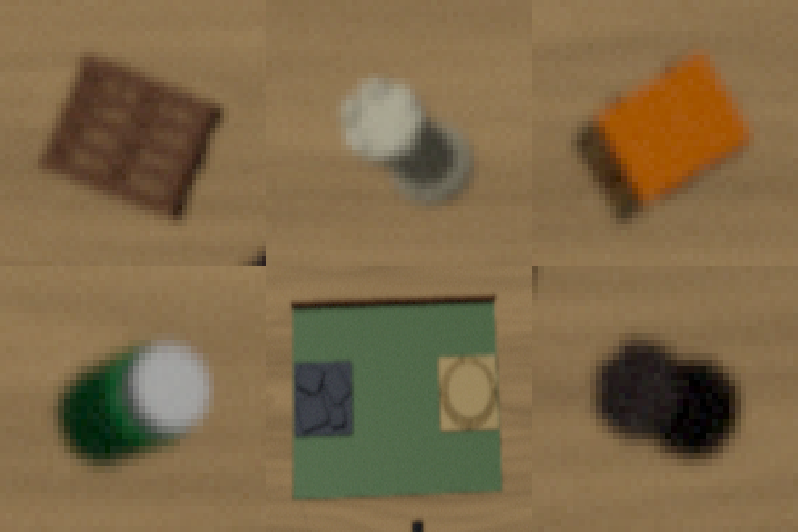

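```bash
cat > m.py <<'E'
from h import *
def rect(n,mask,z):
    v,u=np.nonzero(mask); P=ray(n,np.c_[u,v],z)[:,:2]
    h=cv2.convexHull((P*1e4).astype(np.float32)); (c,s,a)=cv2.minAreaRect(h)
    b=np.array(cv2.boxPoints((c,s,a)))/1e4; e0=b[1]-b[0]; e1=b[2]-b[1]
    L=e0 if np.hypot(*e0)>np.hypot(*e1) else e1; S=e1 if L is e0 else e0
    return np.array(c)/1e4,np.hypot(*L),np.hypot(*S),np.degrees(np.arctan2(L[1],L[0]))%180,P.mean(0)
def big(m,box):
    q=np.zeros(m.shape,np.uint8);a,b,c,d=box;q[b:d,a:c]=m[b:d,a:c]
    n,l,s,_=cv2.connectedComponentsWithStats(q,connectivity=8)
    return l==1+s[1:,4].argmax()
E
python3 - <<'E'
from m import *
def rep(k,r): print(k,'c',r[0].round(4),'L %.4f S %.4f ang %.1f'%r[1:4],'mean',r[4].round(4))
boxes=dict(top=dict(board=(240,165,395,282),crate=(438,178,476,212),pallet=(108,220,155,262),rook=(145,170,185,208),can=(504,226,540,256),dune=(338,197,384,243)),
 side=dict(board=(280,180,422,312),crate=(412,345,456,390),pallet=(270,120,299,147),rook=(320,118,345,156),can=(393,438,425,476),dune=(338,258,390,303)))
for n in('top','side'):
    f=np.load(n+'0.npz');p=f['p'];hsv=cv2.cvtColor(p,cv2.COLOR_RGB2HSV);H,S,V=[hsv[...,i].astype(int) for i in range(3)]
    B=boxes[n]; C=cloud(n,f['d'])
    g=(H>45)&(H<85)&(S>60); rep(n+' board',rect(n,big(g,B['board']),.006))
    o=(H>5)&(H<16)&(S>200)&(V>(130 if n=='top' else 200)); rep('crate',rect(n,big(o,B['crate']),.038))
    pm=((H<9)|(H>172))&(S>70)&(V<125); rep('pallet',rect(n,big(pm,B['pallet']),.015))
    w=(S<55)&(V>120); 
    for k,z in(('rook',.07),('can',.064)): 
        a,b,c,d=B[k]; ww=w
        m=big(w,B[k]);rep(k,rect(n,m,z))
        print('   cloud top',[ (C[m&(C[...,2]>z-.006)][:,i].min()+C[m&(C[...,2]>z-.006)][:,i].max())/2 for i in(0,1)])
    # dune via colour difference: non green within board on dune box
    a,b,c,d=B['dune']; print(hsv[(b+d)//2,a:c:4].tolist())
    if n=='top':
        m=~g; q=big(m,(338,201,380,240)); rep('dune',rect(n,q,.016))
        print(hsv[241,112:152:3].tolist()); print(hsv[190,150:180:3].tolist())
E
```

```text
top board c [0.5304 0.0055] L 0.2939 S 0.2149 ang 91.4 mean [0.527  0.0071]
crate c [ 0.5907 -0.3251] L 0.0517 S 0.0376 ang 119.0 mean [ 0.5903 -0.3256]
pallet c [0.4759 0.3951] L 0.0023 S 0.0000 ang 89.9 mean [0.4759 0.3951]
rook c [0.5987 0.3453] L 0.0303 S 0.0287 ang 3.3 mean [0.599  0.3458]
   cloud top [np.float64(0.6003824927246062), np.float64(0.3458046579096684)]
can c [ 0.4811 -0.4666] L 0.0291 S 0.0267 ang 174.9 mean [ 0.481  -0.4669]
   cloud top [np.float64(0.4824747939160847), np.float64(-0.4667871895048371)]
[[52, 75, 102], [26, 104, 98], [19, 123, 122], [20, 102, 155], [21, 104, 154], [19, 102, 157], [21, 99, 154], [20, 99, 155], [21, 101, 154], [21, 118, 123], [23, 107, 105], [18, 115, 140]]
dune c [ 0.534  -0.0991] L 0.0918 S 0.0905 ang 89.9 mean [ 0.5339 -0.0996]
[[17, 113, 129], [11, 125, 90], [11, 151, 81], [14, 117, 96], [14, 130, 106], [12, 126, 93], [11, 126, 89], [11, 126, 85], [13, 134, 99], [14, 119, 101], [12, 120, 98], [11, 126, 75], [17, 117, 107], [18, 108, 137]]
[[17, 110, 151], [17, 104, 149], [22, 39, 162], [25, 37, 159], [26, 35, 168], [24, 35, 153], [26, 41, 88], [30, 53, 58], [23, 50, 101], [19, 76, 128]]
side board c [0.5312 0.0042] L 0.2982 S 0.2159 ang 91.7 mean [ 0.5282 -0.0044]Traceback (most recent call last):
  File "<stdin>", line 9, in <module>
  File "m.py", line 11, in big
    return l==1+s[1:,4].argmax()
                ~~~~~~~~~~~~~~^^
ValueError: attempt to get argmax of an empty sequence
```

```bash
cat > m2.py <<'E'
from m import *
def rep(k,r): print(k,'c',r[0].round(4),'L %.4f S %.4f ang %.1f'%r[1:4],'mean',r[4].round(4))
E
python3 - <<'E'
from m2 import *
f=np.load('top0.npz');p=f['p'];hsv=cv2.cvtColor(p,cv2.COLOR_RGB2HSV);H,S,V=[hsv[...,i].astype(int) for i in range(3)]
pm=(V<118)&(H<16); rep('pallet top',rect('top',big(pm,(108,220,155,262)),.012))
C=cloud('top',f['d']); 
for lo in(.009,.011,.012):
  q=(C[...,2]>lo)&(C[...,2]<.03); m=big(q,(108,220,155,262)); rep('pallet cloud',rect('top',m,.015)); print(m.sum())
m=big((H>17)&(H<23)&(V>145)&(S<112),(344,203,378,238)); rep('crest',rect('top',m,.028))
f=np.load('side0.npz');p=f['p'];hsv=cv2.cvtColor(p,cv2.COLOR_RGB2HSV);H,S,V=[hsv[...,i].astype(int) for i in range(3)]
print(hsv[365,420:450:3].tolist());print(hsv[134,268:300:3].tolist());print(hsv[129,322:344:3].tolist());print(hsv[453,396:424:3].tolist(),hsv[280,345:386:3].tolist())
C=cloud('side',f['d'])-[0,0,.0028]
for k,b,z in(('crate',(412,345,456,390),.038),('pallet',(270,120,299,147),.015),('rook',(320,118,345,156),.07),('can',(393,438,425,476),.064)):
    m=big(abs(C[...,2]-z)<.005,b); rep(k,rect('side',m,z))
cr=[cv2.resize(p[b-3:d+3,a-3:c+3,::-1],(266,266),interpolation=cv2.INTER_NEAREST) for a,b,c,d in((412,345,456,390),(270,120,299,147),(338,258,390,303))]
cv2.imwrite('pics/crops2.png',np.hstack(cr))
E
```

```text
pallet top c [0.485  0.4289] L 0.0744 S 0.0570 ang 69.9 mean [0.485 0.429]
pallet cloud c [0.4864 0.4282] L 0.0721 S 0.0559 ang 70.3 mean [0.4863 0.4284]
683
pallet cloud c [0.4865 0.4286] L 0.0713 S 0.0559 ang 70.4 mean [0.4863 0.4289]
643
pallet cloud c [0.4865 0.4286] L 0.0713 S 0.0559 ang 70.4 mean [0.4866 0.4289]
610
crest c [ 0.5347 -0.0985] L 0.0555 S 0.0542 ang 89.9 mean [ 0.5345 -0.0987]
[[12, 165, 99], [13, 170, 196], [13, 168, 196], [13, 170, 195], [13, 170, 195], [13, 170, 195], [13, 171, 194], [13, 171, 194], [13, 170, 195], [13, 170, 195]]
[[17, 81, 176], [17, 83, 165], [12, 119, 103], [12, 115, 84], [12, 114, 98], [12, 113, 106], [13, 114, 98], [12, 120, 106], [12, 111, 106], [17, 84, 166], [17, 82, 174]]
[[18, 84, 169], [17, 85, 172], [26, 28, 184], [26, 26, 197], [26, 26, 197], [25, 24, 194], [17, 81, 171], [17, 82, 175]]
[[18, 86, 152], [68, 144, 103], [90, 1, 189], [90, 1, 201], [90, 1, 203], [0, 0, 201], [90, 1, 202], [0, 0, 201], [17, 82, 177], [17, 83, 166]] [[20, 88, 159], [19, 99, 144], [20, 84, 167], [20, 78, 179], [20, 80, 178], [20, 80, 179], [20, 81, 180], [20, 80, 179], [20, 78, 180], [20, 80, 179], [21, 82, 178], [20, 82, 171], [20, 76, 168], [26, 69, 144]]
crate c [ 0.5929 -0.3265] L 0.0543 S 0.0426 ang 118.7 mean [ 0.5936 -0.3265]
pallet c [0.4884 0.4299] L 0.0755 S 0.0567 ang 71.1 mean [0.4887 0.4301]
rook c [0.6027 0.3473] L 0.0338 S 0.0334 ang 105.2 mean [0.603  0.3473]
can c [ 0.4821 -0.4675] L 0.0297 S 0.0284 ang 116.0 mean [ 0.4822 -0.4676]
```

View pics/crops2.png

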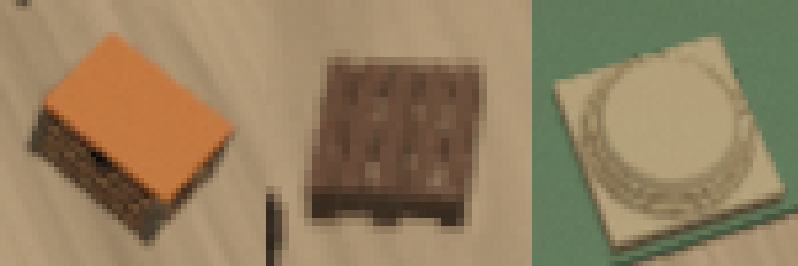

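The two views agree to within about 3 mm, and I'll use their averages. The pallet goes first.

```bash
cat > go.py <<'E'
import sys; from h import *
o=env.get_obs();R=o['orientation'];x,y,z,yaw=map(float,sys.argv[1:5])
d=R.T@(np.array([x,y,z])-o['ee_pos'])/.04
cur=np.degrees(np.arctan2(R[1,1],R[0,1])); print('units',d.round(3),'twist',round((cur-yaw+180)%360-180,2),'yaw',cur.round(2),'pos',o['ee_pos'].round(4),'w',o['gripper_width'].round(4),'F',o['force'].round(1),'t',o['t'])
E
python3 go.py 0.487 0.429 0.10 -19.5
```

```text
Traceback (most recent call last):
  File "go.py", line 4, in <module>
    cur=np.degrees(np.arctan2(R[1,1],R[0,1])); print('units',d.round(3),'twist',round((cur-yaw+180)%360-180,2),'yaw',cur.round(2),'pos',o['ee_pos'].round(4),'w',o['gripper_width'].round(4),'F',o['force'].round(1),'t',o['t'])
                                                                                                                                                                 ^^^^^^^^^^^^^^^^^^^^^^^^
AttributeError: 'float' object has no attribute 'round'
```

```bash
sed -i "s/o\['gripper_width'\].round(4)/round(float(o['gripper_width']),4)/" go.py
python3 go.py 0.487 0.429 0.10 -19.5
```

```text
units [-6.093  0.68   3.042] twist 82.93 yaw 63.43 pos [0.257  0.5139 0.2217] w 0.0934 F [ 0.1 -0.3  0.4] t 0.1
```

Call:
drive_tool(
  commands=[
    [0, 0, 0.3, 10.4, -1],
    [0, 0, 0.3, 10.4, -1],
    [0, 0, 0.3, 10.4, -1],
    [0, 0, 0.3, 10.4, -1],
    [0, 0, 0.3, 10.4, -1],
    [0, 0, 0.3, 10.4, -1],
    [0, 0, 0, 10.4, -1],
    [0, 0, 0, 10.2, -1],
  ],
  grip_force=25,
)

```text
t: 1.1
ee_pos: [0.2552, 0.5113, 0.1435]
orientation: [[0.379, 0.925, -0.006], [0.925, -0.379, -0.008], [-0.01, -0.002, -1.0]]
force: [-0.1, -0.8, -0.5]
gripper_width: 0.0937
```

```bash
python3 go.py 0.487 0.429 0.10 -19.5
```

```text
units [0.304 6.144 1.072] twist -2.78 yaw -22.28 pos [0.2552 0.5113 0.1435] w 0.0937 F [-0.1 -0.8 -0.5] t 1.1
```

Call:
drive_tool(
  commands=[
    [0.05, 0.9, 0.1, -1, -1],
    [0.05, 0.9, 0.1, -1, -1],
    [0.05, 0.9, 0.1, -0.8, -1],
    [0.05, 0.9, 0.1, 0, -1],
    [0.05, 0.9, 0.1, 0, -1],
    [0.05, 0.9, 0.1, 0, -1],
    [0, 0.3, 0, 0, -1],
    [0, 0, 0, 0, -1],
  ],
)

```text
t: 2.1
ee_pos: [0.4762, 0.4402, 0.1137]
orientation: [[0.331, 0.943, -0.013], [0.943, -0.331, -0.012], [-0.016, -0.008, -1.0]]
force: [0.4, 0.5, -0.3]
gripper_width: 0.0937
```

```bash
python3 go.py 0.487 0.429 0.02 -19.5
```

```text
units [-0.138  0.367  2.343] twist 0.14 yaw -19.36 pos [0.4762 0.4402 0.1137] w 0.0937 F [ 0.4  0.5 -0.3] t 2.1
```

Call:
drive_tool(
  commands=[
    [-0.07, 0.18, 0.5, 0, -1],
    [-0.07, 0.18, 0.5, 0, -1],
    [0, 0, 0.3, 0, -1],
    [0, 0, 0, 0, -1],
  ],
)

```text
t: 2.6
ee_pos: [0.4817, 0.4319, 0.0617]
orientation: [[0.328, 0.945, -0.015], [0.945, -0.328, -0.011], [-0.015, -0.011, -1.0]]
force: [0.6, 0.1, 0.3]
gripper_width: 0.0939
```

```bash
python3 go.py 0.487 0.429 0.02 -19.5
python3 - <<'E'
from h import *
print(env.get_obs()['orientation'].round(4))
p,d=read_camera('side');cv2.imwrite('pics/s1.png',cv2.resize(p[60:220,200:420,::-1],(800,582)))
E
```

```text
units [-0.01   0.161  1.042] twist 0.36 yaw -19.14 pos [0.4817 0.4319 0.0617] w 0.0939 F [0.6 0.1 0.3] t 2.6
[[ 0.3277  0.9447 -0.0153]
 [ 0.9447 -0.3279 -0.011 ]
 [-0.0154 -0.0108 -0.9998]]
```

View pics/s1.png

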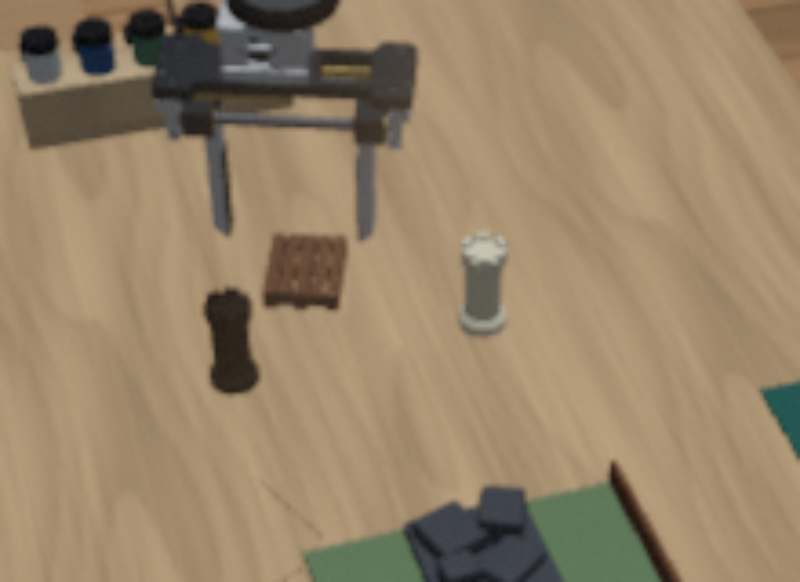

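The gripper straddles the pallet, and the dark rook is clear of the near finger. Next: descend.

Call:
drive_tool(
  commands=[
    [0, 0.16, 0.4, 0, -1],
    [0, 0, 0.4, 0, -1],
    [0, 0, 0.2, 0, -1],
    [0, 0, 0, 0, -1],
  ],
)

```text
t: 3.15
ee_pos: [0.4879, 0.4306, 0.0206]
orientation: [[0.327, 0.945, -0.013], [0.945, -0.327, -0.009], [-0.013, -0.009, -1.0]]
force: [0.0, -0.6, -0.0]
gripper_width: 0.094
```

```bash
python3 go.py 0.487 0.429 0.02 -19.5
```

```text
units [-0.045 -0.008  0.016] twist 0.41 yaw -19.09 pos [0.4879 0.4306 0.0206] w 0.094 F [ 0.  -0.6 -0. ] t 3.15
```

Call:
drive_tool(
  commands=[
    [0, 0, 0, 0, 1],
    [0, 0, 0, 0, 1],
    [0, 0, 0, 0, 1],
    [0, 0, 0, 0, 1],
    [0, 0, 0, 0, 1],
    [0, 0, 0, 0, 1],
  ],
  grip_force=25,
)

```text
t: 3.9
ee_pos: [0.4886, 0.4311, 0.0218]
orientation: [[0.327, 0.945, -0.011], [0.945, -0.327, -0.008], [-0.011, -0.008, -1.0]]
force: [0.0, 0.3, -0.6]
gripper_width: 0.0557
```

Call:
drive_tool(
  commands=[
    [0, 0, -0.3, 0, 1],
    [0, 0, -0.5, 0, 1],
    [0, 0, -0.8, 0, 1],
    [0, 0, -0.8, 0, 1],
    [0, 0, -0.5, 0, 1],
    [0, 0, 0, 0, 1],
  ],
)

```text
t: 4.65
ee_pos: [0.4904, 0.4323, 0.1449]
orientation: [[0.327, 0.945, -0.009], [0.945, -0.327, -0.006], [-0.009, -0.007, -1.0]]
force: [0.9, 0.0, -0.9]
gripper_width: 0.0561
```

```bash
python3 go.py 0.533 0.005 0.11 1.5;python3 - <<'E'
from h import *
p,d=read_camera('side');cv2.imwrite('pics/s2.png',cv2.resize(p[60:220,200:420,::-1],(800,582)))
E
```

```text
units [-9.74   4.507  0.93 ] twist -20.6 yaw -19.1 pos [0.4904 0.4323 0.1449] w 0.0561 F [ 0.9  0.  -0.9] t 4.65
```

View pics/s2.png

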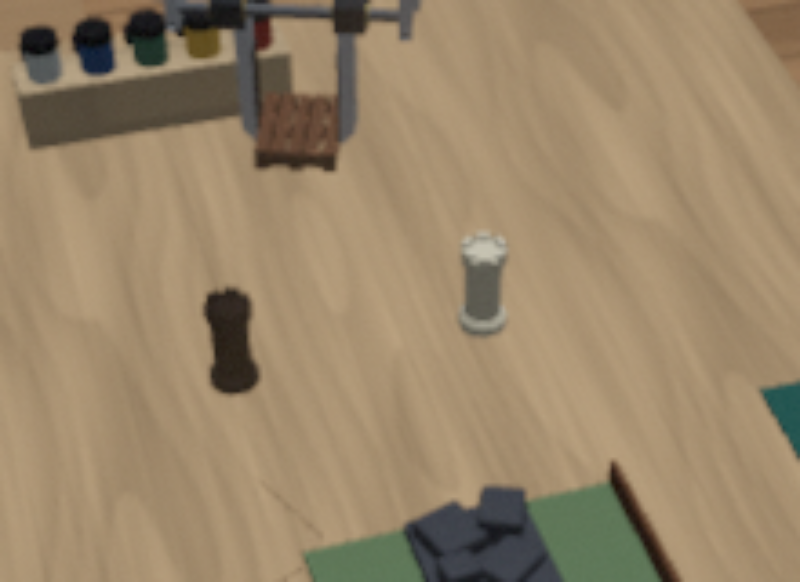

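Call:
drive_tool(
  commands=[
    [0, 0, 0, -10, 1],
    [0, 0, 0, -10, 1],
    [0.9, 0, 0, 0, 1],
    [0.9, 0, 0, 0, 1],
    [0.9, 0, 0, 0, 1],
    [0.9, 0, 0, 0, 1],
    [0.9, 0, 0, 0, 1],
    [0.9, 0, 0, 0, 1],
    [0.9, 0, 0, 0, 1],
    [0.9, 0, 0, 0, 1],
  ],
)

```text
t: 5.95
ee_pos: [0.4774, 0.7196, 0.1231]
orientation: [[-0.024, 0.999, -0.029], [0.999, 0.023, -0.027], [-0.026, -0.029, -0.999]]
force: [-0.0, -0.9, 0.4]
gripper_width: 0.0557
```

```bash
python3 go.py 0.533 0.005 0.11 1.5
```

```text
units [-17.877   0.99    0.767] twist -0.19 yaw 1.31 pos [0.4774 0.7196 0.1231] w 0.0557 F [-0.  -0.9  0.4] t 5.95
```

I got the sign of tool x wrong, so the arm went toward +y. No contact showed in the force reading. I'll raise it and come back.

Call:
drive_tool(
  commands=[
    [0, 0, -0.6, 0, 1],
    [-0.8, 0, 0, 0, 1],
    [-0.8, 0, 0, 0, 1],
    [-0.8, 0, 0, 0, 1],
    [-0.8, 0, 0, 0, 1],
    [-0.8, 0, 0, 0, 1],
    [-0.8, 0, 0, 0, 1],
    [-0.8, 0, 0, 0, 1],
    [-0.8, 0.1, 0, 0, 1],
    [-0.8, 0.1, 0, 0, 1],
  ],
)

```text
t: 7.2
ee_pos: [0.486, 0.4244, 0.1345]
orientation: [[-0.032, 0.998, -0.05], [0.998, 0.03, -0.048], [-0.047, -0.052, -0.998]]
force: [-0.4, 0.2, -0.5]
gripper_width: 0.0558
```

Call:
drive_tool(
  commands=[
    [-0.8, 0.1, 0, 0, 1],
    [-0.8, 0.1, 0, 0, 1],
    [-0.8, 0.1, 0, 0, 1],
    [-0.8, 0.1, 0, 0, 1],
    [-0.8, 0.1, 0, 0, 1],
    [-0.8, 0.1, 0, 0, 1],
  ],
)

```text
t: 7.95
ee_pos: [0.5119, 0.2246, 0.1348]
orientation: [[-0.033, 0.997, -0.063], [0.998, 0.03, -0.055], [-0.053, -0.065, -0.996]]
force: [0.4, -0.8, 0.2]
gripper_width: 0.0558
```

```bash
python3 go.py 0.533 0.005 0.11 1.5
```

```text
units [-5.465  0.403  0.885] twist 0.22 yaw 1.72 pos [0.5119 0.2246 0.1348] w 0.0558 F [ 0.4 -0.8  0.2] t 7.95
```

Call:
drive_tool(
  commands=[
    [0, 0, 0, 0, 1],
    [0, 0, 0, 0, 1],
    [0, 0, 0, 0, 1],
    [0, 0, 0, 0, 1],
  ],
)

```text
t: 8.45
ee_pos: [0.5102, 0.2248, 0.1324]
orientation: [[-0.032, 0.997, -0.068], [0.998, 0.028, -0.055], [-0.053, -0.07, -0.996]]
force: [-0.5, 0.1, -0.4]
gripper_width: 0.0558
```

Call:
drive_tool(
  commands=[
    [-0.3, 0, 0, 0, 1],
    [-0.3, 0, 0, 0, 1],
    [-0.3, 0, 0, 0, 1],
    [-0.3, 0, 0, 0, 1],
    [-0.3, 0, 0, 0, 1],
    [-0.3, 0, 0, 0, 1],
  ],
)

```text
t: 9.2
ee_pos: [0.5127, 0.1486, 0.1366]
orientation: [[-0.034, 0.997, -0.068], [0.998, 0.03, -0.056], [-0.053, -0.069, -0.996]]
force: [0.5, 0.3, -0.6]
gripper_width: 0.0555
```

Run:
```python
from h import *
for i in range(4):
    o=env.get_obs(); print(o['t'],o['ee_pos'].round(4),o['orientation'][:,2].round(4),o['joint_positions'].round(4),o['qd'].round(3))
    read_camera('top')
p,d=read_camera('top');cv2.imwrite('pics/t3.png',p[:,:,::-1])
p,d=read_camera('side');cv2.imwrite('pics/s3.png',p[:,:,::-1])
```

```text
9.2 [0.5127 0.1486 0.1366] [-0.0676 -0.0556 -0.9962] [ 0.1817  0.3216  1.666  -0.0451  1.231   0.1663] [-0.184 -0.047  0.055 -0.015 -0.016 -0.171]
9.25 [0.5127 0.1471 0.1367] [-0.0677 -0.0572 -0.9961] [ 0.1801  0.3213  1.6664 -0.0469  1.2313  0.166 ] [ 0.022  0.005 -0.009  0.019  0.     0.037]
9.3 [0.5127 0.1483 0.1367] [-0.0676 -0.056  -0.9961] [ 0.1813  0.3216  1.6659 -0.0455  1.2312  0.1673] [ 0.019  0.006 -0.007  0.025 -0.001  0.015]
9.35 [0.5127 0.149  0.1366] [-0.0677 -0.0553 -0.9962] [ 0.1822  0.3218  1.6657 -0.0447  1.2311  0.1677] [ 0.017  0.007 -0.003  0.008 -0.002  0.004]
```

View pics/s3.png

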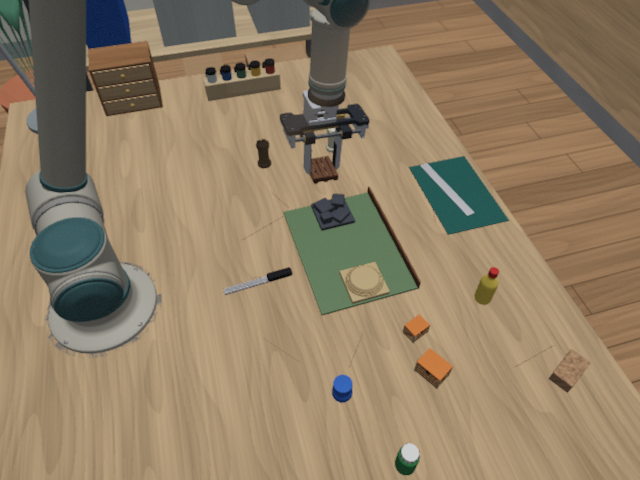

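The tool has picked up about 5° of real tilt, from fast rows. Slow rows don't add to it. I'll carry on at moderate speed and watch it.

Call:
drive_tool(
  commands=[
    [-0.5, 0.1, 0, 0, 1],
    [-0.5, 0.1, 0, 0, 1],
    [-0.5, 0.1, 0, 0, 1],
    [-0.5, 0.1, 0, 0, 1],
    [-0.5, 0.1, 0, 0, 1],
    [-0.5, 0.1, 0, 0, 1],
    [-0.3, 0, 0, 0, 1],
    [0, 0, 0, 0, 1],
  ],
)

```text
t: 10.5
ee_pos: [0.5434, 0.0072, 0.1421]
orientation: [[-0.033, 0.997, -0.067], [0.998, 0.029, -0.057], [-0.055, -0.069, -0.996]]
force: [0.1, 0.9, -0.9]
gripper_width: 0.0556
```

Call:
drive_tool(
  commands=[
    [0, 0, -0.5, 0, 1],
    [0, 0, -0.5, 0, 1],
    [0, 0, -0.5, 0, 1],
    [0, 0, -0.5, 0, 1],
  ],
)

```text
t: 11.0
ee_pos: [0.5464, 0.0134, 0.2219]
orientation: [[-0.034, 0.997, -0.074], [0.998, 0.03, -0.055], [-0.053, -0.075, -0.996]]
force: [0.1, -0.9, -0.7]
gripper_width: 0.0558
```

Call:
drive_tool(
  commands=[
    [0, 0, 0.5, 0, 1],
    [0, 0, 0.5, 0, 1],
    [0, 0, 0.5, 0, 1],
    [0, 0, 0.5, 0, 1],
  ],
)

```text
t: 11.5
ee_pos: [0.5428, 0.0117, 0.1442]
orientation: [[-0.036, 0.997, -0.064], [0.998, 0.033, -0.054], [-0.051, -0.066, -0.996]]
force: [0.0, 0.1, -0.9]
gripper_width: 0.0558
```

Call:
drive_tool(
  commands=[
    [0, -0.6, 0, 0, 1],
    [0, -0.6, 0, 0, 1],
    [0, -0.6, 0, 0, 1],
  ],
)

```text
t: 11.88
ee_pos: [0.4684, 0.011, 0.1465]
orientation: [[-0.039, 0.997, -0.069], [0.998, 0.035, -0.052], [-0.049, -0.071, -0.996]]
force: [1.2, -0.3, -0.5]
gripper_width: 0.0556
```

Call:
drive_tool(
  commands=[
    [0, 0.6, 0, 0, 1],
    [0, 0.6, 0, 0, 1],
    [0, 0.6, 0, 0, 1],
  ],
)

```text
t: 12.25
ee_pos: [0.5366, 0.0158, 0.1421]
orientation: [[-0.04, 0.997, -0.071], [0.998, 0.037, -0.05], [-0.048, -0.073, -0.996]]
force: [0.6, -0.0, -0.8]
gripper_width: 0.0554
```

Call:
drive_tool(
  commands=[
    [-0.2, 0, 0.8, 0, 1],
    [0, 0, 0.8, 0, 1],
    [0, 0, 0, 0, 1],
    [0, 0, 0, 0, 1],
  ],
)

```text
t: 12.75
ee_pos: [0.5354, 0.0064, 0.0785]
orientation: [[-0.043, 0.997, -0.067], [0.998, 0.04, -0.049], [-0.047, -0.069, -0.997]]
force: [0.1, -0.1, -0.5]
gripper_width: 0.0558
```

```bash
python3 go.py 0.533 0.006 0.03 1.5
python3 - <<'E'
from h import *
print(env.get_obs()['orientation'][:,2].round(4))
p,d=read_camera('side');cv2.imwrite('pics/s4.png',cv2.resize(p[140:320,260:460,::-1],(660,594)))
p,d=read_camera('top');cv2.imwrite('pics/t4.png',cv2.resize(p[150:300,230:410,::-1],(720,600)))
E
```

```text
units [0.048 0.024 1.214] twist 0.78 yaw 2.28 pos [0.5354 0.0064 0.0785] w 0.0558 F [ 0.1 -0.1 -0.5] t 12.75
[-0.067  -0.0494 -0.9965]
```

View pics/s4.png

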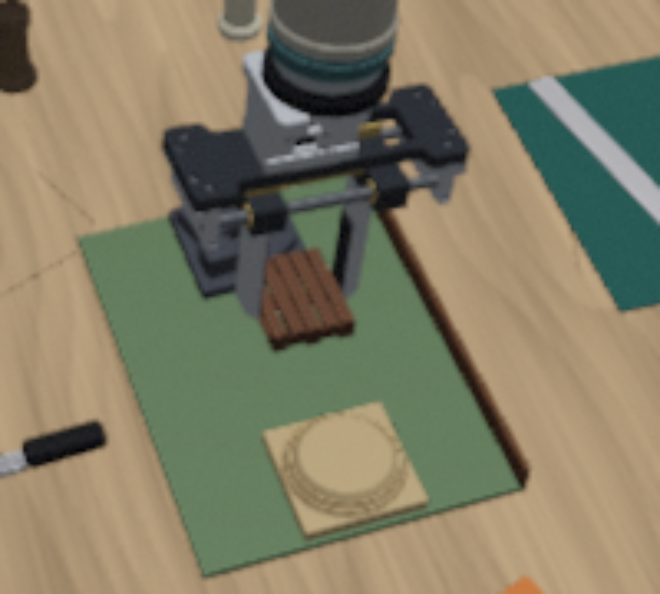

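Call:
drive_tool(
  commands=[
    [0.05, 0.03, 0.5, 0.7, 1],
    [0, 0, 0.5, 0, 1],
    [0, 0, 0.15, 0, 1],
    [0, 0, 0, 0, 1],
  ],
)

```text
t: 13.35
ee_pos: [0.5375, 0.0064, 0.0368]
orientation: [[-0.031, 0.998, -0.056], [0.998, 0.028, -0.05], [-0.049, -0.058, -0.997]]
force: [-0.4, -0.6, -0.1]
gripper_width: 0.0555
```

```bash
python3 go.py 0.533 0.006 0.03 1.5
```

```text
units [ 0.001 -0.103  0.175] twist 0.09 yaw 1.59 pos [0.5375 0.0064 0.0368] w 0.0555 F [-0.4 -0.6 -0.1] t 13.35
```

Call:
drive_tool(
  commands=[
    [0, -0.1, 0.1, 0, 1],
    [0, 0, 0.08, 0, 1],
    [0, 0, 0, 0, 1],
  ],
)

```text
t: 13.72
ee_pos: [0.5341, 0.0059, 0.0312]
orientation: [[-0.03, 0.998, -0.053], [0.998, 0.028, -0.05], [-0.049, -0.054, -0.997]]
force: [-0.2, -0.2, -0.5]
gripper_width: 0.0559
```

Call:
drive_tool(
  commands=[
    [0, 0, 0.05, 0, 1],
    [0, 0, 0, 0, 1],
  ],
)

```text
t: 13.98
ee_pos: [0.5344, 0.0057, 0.0298]
orientation: [[-0.03, 0.998, -0.052], [0.998, 0.028, -0.051], [-0.049, -0.053, -0.997]]
force: [-0.7, 0.6, 1.5]
gripper_width: 0.0558
```

Call:
drive_tool(
  commands=[
    [0, 0, 0.02, 0, -0.5],
    [0, 0, 0, 0, -0.5],
    [0, 0, 0, 0, -0.5],
    [0, 0, -0.2, 0, -0.5],
    [0, 0, -0.4, 0, -0.5],
    [0, 0, -0.5, 0, -0.5],
    [0, 0, -0.5, 0, -1],
    [0, 0, -0.5, 0, -1],
    [0, 0, -0.3, 0, -1],
    [0, 0, 0, 0, -1],
  ],
)

```text
t: 15.22
ee_pos: [0.54, 0.0108, 0.1297]
orientation: [[-0.03, 0.998, -0.05], [0.998, 0.028, -0.051], [-0.049, -0.052, -0.997]]
force: [0.0, 0.8, -0.2]
gripper_width: 0.0938
```

```bash
python3 go.py 0.5915 -0.3255 0.1 -29
python3 - <<'E'
from h import *
print(env.get_obs()['orientation'][:,2].round(4),env.get_obs()['joint_positions'].round(3))
p,d=read_camera('side');cv2.imwrite('pics/s5.png',cv2.resize(p[140:320,260:460,::-1],(660,594)))
E
```

```text
units [-8.396  1.091  1.1  ] twist 30.59 yaw 1.59 pos [0.54   0.0108 0.1297] w 0.0938 F [ 0.   0.8 -0.2] t 15.225
[-0.0503 -0.0506 -0.9975] [-0.071  0.321  1.685 -0.058  1.183 -0.077]
```

View pics/s5.png

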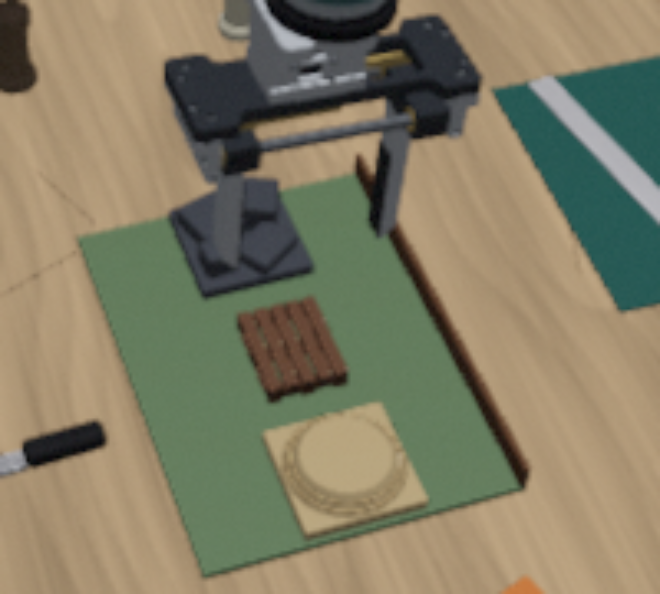

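The pallet lies flat on the board between the tiles, with the slats along the board's long side. Next is the crate, with the jaws across its short axis (yaw +29°).

Call:
drive_tool(
  commands=[
    [-0.6, 0.08, 0, 0, -1],
    [-0.6, 0.08, 0, 0, -1],
    [-0.6, 0.08, 0, 0, -1],
    [-0.6, 0.08, 0, 0, -1],
    [-0.6, 0.08, 0, 0, -1],
    [-0.6, 0.08, 0, 0, -1],
    [-0.6, 0.08, 0, 0, -1],
    [-0.6, 0.08, 0, 0, -1],
    [-0.6, 0.08, 0, 0, -1],
    [-0.6, 0.08, 0, 0, -1],
  ],
)

```text
t: 16.52
ee_pos: [0.575, -0.2344, 0.13]
orientation: [[-0.034, 0.997, -0.067], [0.998, 0.031, -0.046], [-0.043, -0.069, -0.997]]
force: [-0.2, 0.5, -0.6]
gripper_width: 0.0942
```

Call:
drive_tool(
  commands=[
    [-0.6, 0.08, 0, 0, -1],
    [-0.6, 0.08, 0, 0, -1],
    [-0.6, 0.08, 0, 0, -1],
    [-0.3, 0.08, 0, 0, -1],
    [0, 0, 0, -9, -1],
    [0, 0, 0, -9, -1],
    [0, 0, 0, -9, -1],
    [0, 0, 0, 0, -1],
  ],
)

```text
t: 17.52
ee_pos: [0.5924, -0.3271, 0.1325]
orientation: [[-0.493, 0.868, -0.067], [0.87, 0.491, -0.044], [-0.005, -0.08, -0.997]]
force: [-0.6, 0.3, -0.9]
gripper_width: 0.094
```

```bash
python3 go.py 0.5915 -0.3255 0.1 29
python3 - <<'E'
from m2 import *
print(env.get_obs()['orientation'][:,2].round(4),env.get_obs()['joint_positions'].round(3))
p,d=read_camera('top');cv2.imwrite('pics/t6.png',p[:,:,::-1]);C=cloud('top',d)
hsv=cv2.cvtColor(p,cv2.COLOR_RGB2HSV);H,S,V=[hsv[...,i].astype(int) for i in range(3)]
pm=(H<16)&(V<125); rep('pallet',rect('top',big(pm,(290,195,342,250)),.0195))
m=big((H>17)&(H<23)&(V>145)&(S<112),(344,203,378,238)); rep('crest',rect('top',m,.028))
g=(H>45)&(H<85)&(S>60); rep('board',rect('top',big(g,(240,165,395,282)),.006))
cv2.imwrite('pics/t6b.png',cv2.resize(p[150:300,230:410,::-1],(720,600)))
p,d=read_camera('side');cv2.imwrite('pics/s6.png',p[:,:,::-1])
hsv=cv2.cvtColor(p,cv2.COLOR_RGB2HSV);H,S,V=[hsv[...,i].astype(int) for i in range(3)]
pm=(H<16)&(V<125); rep('pallet',rect('side',big(pm,(325,225,370,262)),.0195))
E
```

```text
units [0.051 0.065 0.809] twist 0.49 yaw 29.49 pos [ 0.5924 -0.3271  0.1325] w 0.094 F [-0.6  0.3 -0.9] t 17.525
[-0.0668 -0.0441 -0.9968] [-0.567  0.504  1.371 -0.076  1.3   -1.06 ]Traceback (most recent call last):
  File "<stdin>", line 5, in <module>
  File "m.py", line 11, in big
    return l==1+s[1:,4].argmax()
                ~~~~~~~~~~~~~~^^
ValueError: attempt to get argmax of an empty sequence
```

View pics/t6.png

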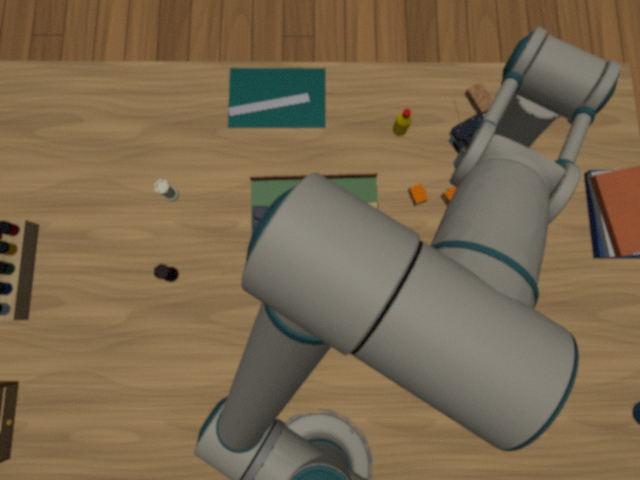

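The arm hides the board from the top camera, so I'll measure the pallet and crate in the side view.

Run:
```python
from m2 import *
p,d=read_camera('side');cv2.imwrite('pics/s6.png',p[:,:,::-1])
hsv=cv2.cvtColor(p,cv2.COLOR_RGB2HSV);H,S,V=[hsv[...,i].astype(int) for i in range(3)]
pm=(H<16)&(V<135)&(S>90); q=big(pm,(325,225,370,265))
rep('pallet colour',rect('side',q,.0195))
C=cloud('side',d)-[0,0,.0028]; m=big((abs(C[...,2]-.021)<.0045)&q,(325,225,370,265)); print(m.sum());rep('pallet depth',rect('side',m,.021))
m=big((H>17)&(H<23)&(V>170)&(S<84),(345,262,385,298)); rep('crest',rect('side',m,.028))
```

```text
pallet colour c [5.326e-01 5.000e-04] L 0.0771 S 0.0568 ang 91.2 mean [5.327e-01 3.000e-04]
487
pallet depth c [0.5334 0.0023] L 0.0705 S 0.0543 ang 91.9 mean [0.5335 0.0021]
crest c [ 0.5387 -0.0976] L 0.0659 S 0.0620 ang 2.2 mean [ 0.5389 -0.097 ]
```

View pics/s6.png

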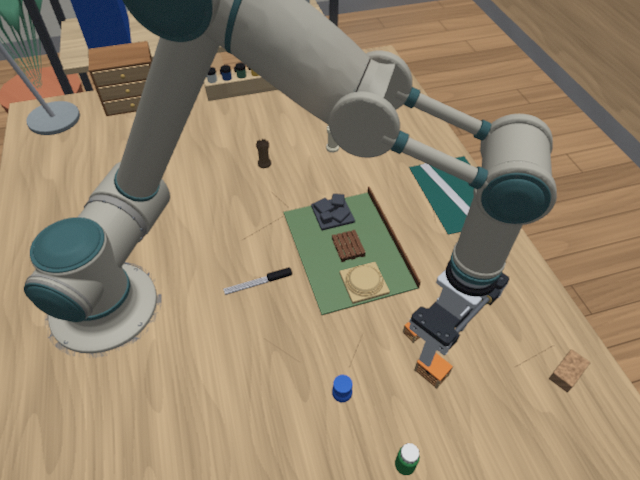

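The pallet is at (0.533, 0.002), within 3 mm of its target. The gripper is above the crate.

Call:
drive_tool(
  commands=[
    [0.05, 0.05, 0.4, 0.4, -1],
    [0, 0, 0.4, 0, -1],
    [0, 0, 0.4, 0, -1],
    [0, 0, 0.2, 0, -1],
    [0, 0, 0, 0, -1],
  ],
)

```text
t: 18.25
ee_pos: [0.5881, -0.3259, 0.0708]
orientation: [[-0.483, 0.873, -0.07], [0.876, 0.481, -0.042], [-0.003, -0.081, -0.997]]
force: [0.3, 0.5, -0.7]
gripper_width: 0.0938
```

```bash
python3 go.py 0.592 -0.3257 0.028 29
python3 - <<'E'
from h import *
p,d=read_camera('side');cv2.imwrite('pics/s7.png',cv2.resize(p[270:420,340:540,::-1],(800,600)))
E
```

```text
units [-0.04   0.173  1.059] twist -0.13 yaw 28.87 pos [ 0.5881 -0.3259  0.0708] w 0.0938 F [ 0.3  0.5 -0.7] t 18.25
```

View pics/s7.png

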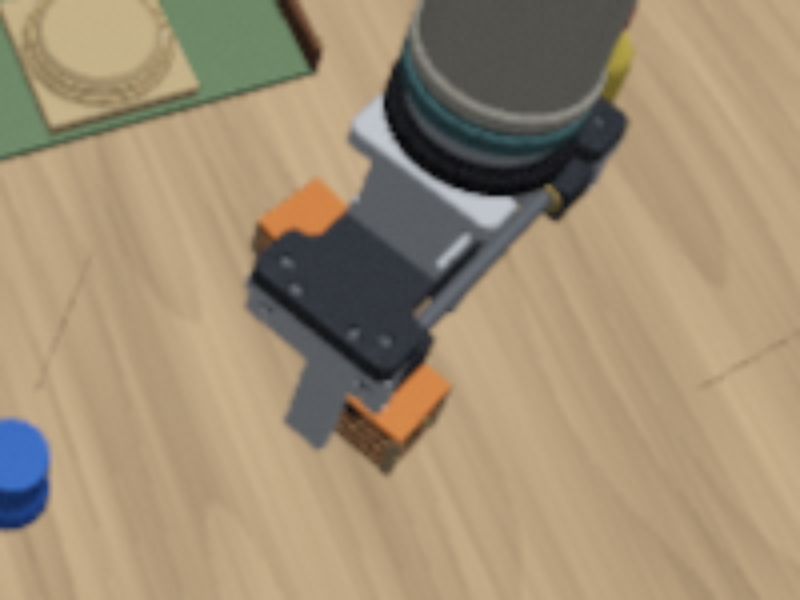

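The near finger is outside the crate. Next: descend and grip.

Call:
drive_tool(
  commands=[
    [-0.04, 0.17, 0.4, 0, -1],
    [0, 0, 0.4, 0, -1],
    [0, 0, 0.2, 0, -1],
    [0, 0, 0, 0, -1],
  ],
)

```text
t: 18.8
ee_pos: [0.5932, -0.326, 0.0284]
orientation: [[-0.483, 0.873, -0.068], [0.876, 0.481, -0.043], [-0.005, -0.08, -0.997]]
force: [-0.0, -0.2, 1.0]
gripper_width: 0.0939
```

Call:
drive_tool(
  commands=[
    [0, 0, 0, 0, 1],
    [0, 0, 0, 0, 1],
    [0, 0, 0, 0, 1],
    [0, 0, 0, 0, 1],
    [0, 0, 0, 0, 1],
    [0, 0, 0, 0, 1],
  ],
  grip_force=20,
)

```text
t: 19.55
ee_pos: [0.5941, -0.3267, 0.0301]
orientation: [[-0.483, 0.873, -0.065], [0.876, 0.481, -0.045], [-0.008, -0.079, -0.997]]
force: [1.5, -0.7, -1.0]
gripper_width: 0.0411
```

Call:
drive_tool(
  commands=[
    [0, 0, -0.3, 0, 1],
    [0, 0, -0.5, 0, 1],
    [0, 0, -0.5, 0, 1],
    [0, 0, -0.5, 0, 1],
    [0, 0, -0.5, 0, 1],
    [0, 0, -0.5, 0, 1],
    [0, 0, 0, 9, 1],
    [0, 0, 0, 9, 1],
    [0, 0, 0, 9, 1],
    [0, 0, 0, 0, 1],
  ],
)

```text
t: 20.8
ee_pos: [0.6028, -0.3213, 0.1527]
orientation: [[-0.021, 0.998, -0.06], [0.999, 0.018, -0.047], [-0.046, -0.061, -0.997]]
force: [-0.1, -0.2, 0.2]
gripper_width: 0.0411
```

```bash
python3 go.py 0.533 0.003 0.11 1.7
python3 - <<'E'
from h import *
p,d=read_camera('side');cv2.imwrite('pics/s8.png',cv2.resize(p[180:420,280:600,::-1],(800,600)))
E
```

```text
units [ 8.184 -1.53   0.785] twist -0.66 yaw 1.04 pos [ 0.6028 -0.3213  0.1527] w 0.0411 F [-0.1 -0.2  0.2] t 20.8
```

View pics/s8.png

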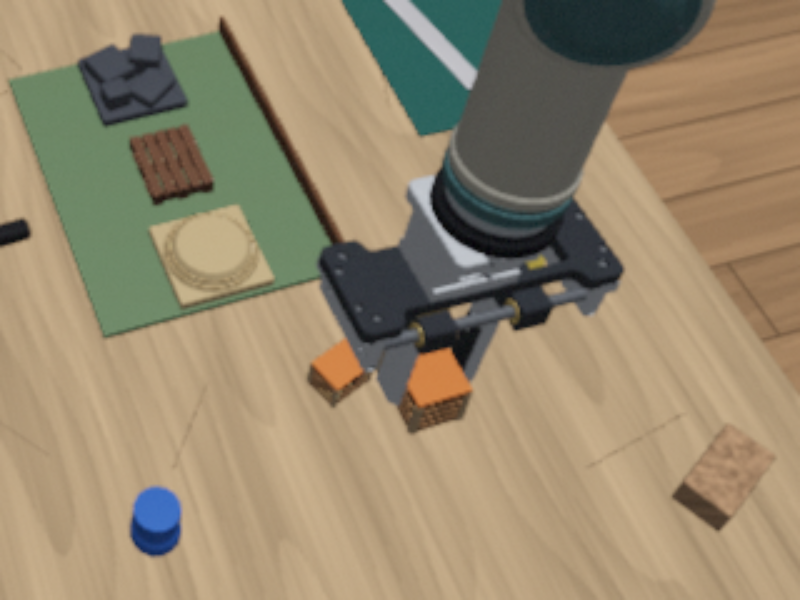

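The crate is held, and the small one hasn't moved. Carrying to the pallet.

Call:
drive_tool(
  commands=[
    [0.6, -0.1, 0, 0, 1],
    [0.6, -0.1, 0, 0, 1],
    [0.6, -0.1, 0, 0, 1],
    [0.6, -0.1, 0, 0, 1],
    [0.6, -0.1, 0, 0, 1],
    [0.6, -0.1, 0, 0, 1],
    [0.6, -0.1, 0, 0, 1],
    [0.6, -0.1, 0, 0, 1],
    [0.6, -0.1, 0, 0, 1],
    [0.6, -0.1, 0, 0, 1],
  ],
)

```text
t: 22.1
ee_pos: [0.5529, -0.0646, 0.1443]
orientation: [[-0.026, 0.998, -0.06], [0.999, 0.024, -0.046], [-0.044, -0.061, -0.997]]
force: [1.0, -0.1, 0.2]
gripper_width: 0.041
```

Call:
drive_tool(
  commands=[
    [0.6, -0.1, 0, 0, 1],
    [0.6, -0.1, 0, 0, 1],
    [0.5, -0.1, 0, 0, 1],
    [0.2, -0.1, 0, 0, 1],
    [0, 0, 0, 0, 1],
  ],
)

```text
t: 22.72
ee_pos: [0.5327, 0.0176, 0.142]
orientation: [[-0.029, 0.998, -0.059], [0.999, 0.027, -0.046], [-0.045, -0.06, -0.997]]
force: [-0.3, -1.3, -1.2]
gripper_width: 0.0409
```

```bash
python3 go.py 0.533 0.003 0.07 1.7
```

```text
units [-0.284  0.105  1.811] twist -0.16 yaw 1.54 pos [0.5327 0.0176 0.142 ] w 0.0409 F [-0.3 -1.3 -1.2] t 22.725
```

Call:
drive_tool(
  commands=[
    [-0.15, 0.05, 0.4, 0, 1],
    [-0.13, 0.05, 0.4, 0, 1],
    [0, 0, 0.4, 0, 1],
    [0, 0, 0.4, 0, 1],
    [0, 0, 0.1, 0, 1],
    [0, 0, 0, 0, 1],
  ],
)

```text
t: 23.48
ee_pos: [0.5336, -0.0035, 0.0682]
orientation: [[-0.024, 0.998, -0.061], [0.999, 0.021, -0.049], [-0.047, -0.062, -0.997]]
force: [0.3, -0.3, -0.7]
gripper_width: 0.0411
```

```bash
python3 go.py 0.533 0.003 0.055 1.7
python3 - <<'E'
from m2 import *
p,d=read_camera('side');cv2.imwrite('pics/s9.png',cv2.resize(p[180:300,280:440,::-1],(800,600)))
E
```

```text
units [0.179 0.009 0.323] twist -0.48 yaw 1.22 pos [ 0.5336 -0.0035  0.0682] w 0.0411 F [ 0.3 -0.3 -0.7] t 23.475
```

View pics/s9.png

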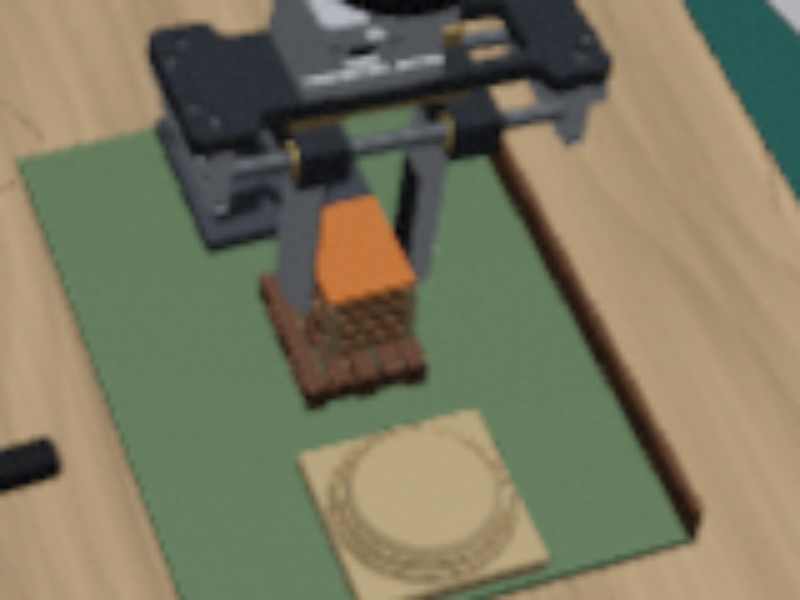

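Call:
drive_tool(
  commands=[
    [0.15, 0, 0.15, 0, 1],
    [0, 0, 0.12, 0, 1],
    [0, 0, 0, 0, 1],
  ],
)

```text
t: 23.9
ee_pos: [0.5338, 0.0023, 0.0577]
orientation: [[-0.024, 0.998, -0.058], [0.999, 0.022, -0.049], [-0.048, -0.059, -0.997]]
force: [0.3, -0.4, -0.5]
gripper_width: 0.0412
```

```bash
python3 go.py 0.533 0.003 0.051 1.7
python3 - <<'E'
from m2 import *
p,d=read_camera('side');cv2.imwrite('pics/s10.png',cv2.resize(p[200:290,300:420,::-1],(800,600)))
hsv=cv2.cvtColor(p,cv2.COLOR_RGB2HSV);H,S,V=[hsv[...,i].astype(int) for i in range(3)]
o=(H>9)&(H<16)&(S>150)&(V>150); rep('crate',rect('side',big(o,(325,205,385,260)),.064))
E
```

```text
units [ 0.026 -0.01   0.167] twist -0.47 yaw 1.23 pos [0.5338 0.0023 0.0577] w 0.0412 F [ 0.3 -0.4 -0.5] t 23.9
crate c [0.5345 0.005 ] L 0.0520 S 0.0399 ang 91.7 mean [0.5364 0.0024]
```

View pics/s10.png

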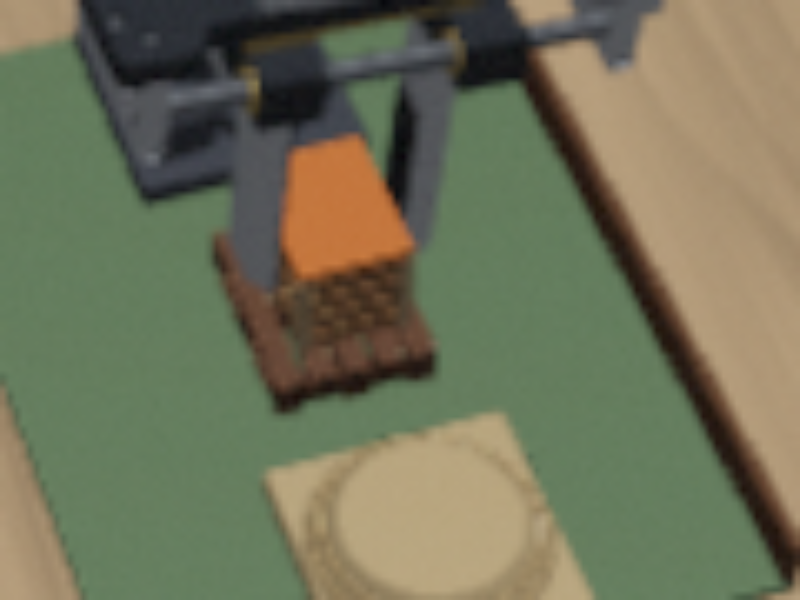

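Call:
drive_tool(
  commands=[
    [0, 0, 0.1, 0, 1],
    [0, 0, 0.05, 0, 1],
    [0, 0, 0, 0, 1],
  ],
)

```text
t: 24.32
ee_pos: [0.5338, 0.0019, 0.0521]
orientation: [[-0.025, 0.998, -0.057], [0.999, 0.022, -0.05], [-0.048, -0.058, -0.997]]
force: [0.4, -0.0, 0.8]
gripper_width: 0.0407
```

Call:
drive_tool(
  commands=[
    [0, 0, 0.04, 0, 1],
    [0, 0, 0, 0, 1],
  ],
)

```text
t: 24.58
ee_pos: [0.5342, 0.0016, 0.0513]
orientation: [[-0.025, 0.998, -0.056], [0.999, 0.022, -0.05], [-0.049, -0.057, -0.997]]
force: [-0.1, 0.5, -0.1]
gripper_width: 0.0407
```

Call:
drive_tool(
  commands=[
    [0, 0, 0.04, 0, 1],
    [0, 0, 0, 0, 1],
  ],
)

```text
t: 24.82
ee_pos: [0.5344, 0.0014, 0.0511]
orientation: [[-0.025, 0.998, -0.055], [0.998, 0.022, -0.05], [-0.049, -0.056, -0.997]]
force: [-0.9, 0.4, 1.8]
gripper_width: 0.0404
```

Call:
drive_tool(
  commands=[
    [0, 0, 0.03, 0, 1],
    [0, 0, 0, 0, 1],
  ],
)

```text
t: 25.08
ee_pos: [0.5344, 0.0013, 0.051]
orientation: [[-0.025, 0.998, -0.054], [0.998, 0.022, -0.05], [-0.049, -0.055, -0.997]]
force: [-0.3, 0.6, 2.9]
gripper_width: 0.0406
```

Contact. Release with partial opening and retreat upward.

Call:
drive_tool(
  commands=[
    [0, 0, 0, 0, -0.2],
    [0, 0, 0, 0, -0.2],
    [0, 0, 0, 0, -0.2],
    [0, 0, -0.2, 0, -0.2],
    [0, 0, -0.4, 0, -0.4],
    [0, 0, -0.5, 0, -0.6],
    [0, 0, -0.5, 0, -1],
    [0, 0, -0.5, 0, -1],
    [0, 0, -0.3, 0, -1],
    [0, 0, 0, 0, -1],
  ],
)

```text
t: 26.32
ee_pos: [0.5402, 0.0065, 0.1502]
orientation: [[-0.025, 0.998, -0.054], [0.999, 0.022, -0.05], [-0.049, -0.055, -0.997]]
force: [0.1, -0.1, 0.2]
gripper_width: 0.0938
```

```bash
python3 go.py 0.482 -0.467 0.15 -45
python3 - <<'E'
from m2 import *
p,d=read_camera('side');cv2.imwrite('pics/s11.png',cv2.resize(p[200:290,300:420,::-1],(800,600)))
hsv=cv2.cvtColor(p,cv2.COLOR_RGB2HSV);H,S,V=[hsv[...,i].astype(int) for i in range(3)]
o=(H>9)&(H<16)&(S>150)&(V>150); rep('crate',rect('side',big(o,(325,205,385,260)),.059))
E
```

```text
units [-11.785  -1.711   0.675] twist 46.26 yaw 1.26 pos [0.5402 0.0065 0.1502] w 0.0938 F [ 0.1 -0.1  0.2] t 26.325
crate c [0.5342 0.0022] L 0.0546 S 0.0396 ang 91.3 mean [0.5339 0.0019]
```

View pics/s11.png

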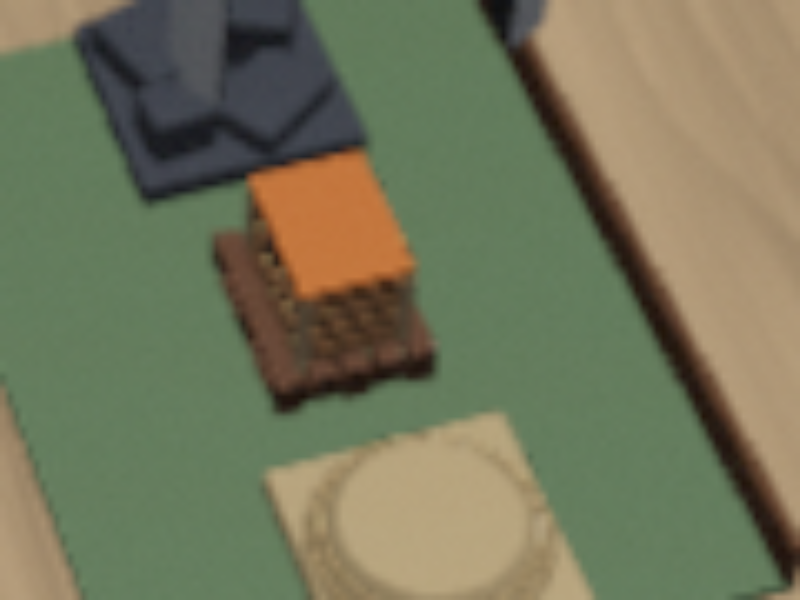

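The crate sits centred on the pallet at (0.534, 0.002). Next is the canister, twisting to yaw -88.5 so the jaws will lie along y at placement.

Call:
drive_tool(
  commands=[
    [0, 0, 0, 10, -1],
    [0, 0, 0, 10, -1],
    [0, 0, 0, 10, -1],
    [0, 0, 0, 10, -1],
    [0, 0, 0, 10, -1],
    [0, 0, 0, 10, -1],
    [0, 0, 0, 10, -1],
    [0, 0, 0, 10, -1],
    [0, 0, 0, 9, -1],
    [0, 0, 0, 0, -1],
  ],
)

```text
t: 27.62
ee_pos: [0.5322, 0.0067, 0.139]
orientation: [[0.997, -0.008, -0.077], [-0.011, -0.999, -0.048], [-0.076, 0.049, -0.996]]
force: [-0.7, 0.7, -0.4]
gripper_width: 0.0943
```

```bash
python3 go.py 0.482 -0.467 0.15 -88.5
python3 - <<'E'
from m2 import *
o=env.get_obs();print(o['orientation'].round(3),o['joint_positions'].round(3))
E
```

```text
units [-1.137 11.852  0.39 ] twist -1.94 yaw -90.44 pos [0.5322 0.0067 0.139 ] w 0.0943 F [-0.7  0.7 -0.4] t 27.625
[[ 0.997 -0.008 -0.077]
 [-0.011 -0.999 -0.048]
 [-0.076  0.049 -0.996]] [-0.08   0.316  1.668 -0.057  1.23   1.521]
```

Call:
drive_tool(
  commands=[
    [-0.05, 0.6, 0, -1, -1],
    [-0.05, 0.6, 0, -1, -1],
    [-0.05, 0.6, 0, 0, -1],
    [-0.05, 0.6, 0, 0, -1],
    [-0.05, 0.6, 0, 0, -1],
    [-0.05, 0.6, 0, 0, -1],
    [-0.05, 0.6, 0, 0, -1],
    [-0.05, 0.6, 0, 0, -1],
    [-0.05, 0.6, 0, 0, -1],
    [-0.05, 0.6, 0, 0, -1],
  ],
)

```text
t: 28.88
ee_pos: [0.5171, -0.238, 0.1449]
orientation: [[0.994, 0.062, -0.088], [0.059, -0.997, -0.044], [-0.091, 0.038, -0.995]]
force: [-0.5, -0.6, 0.7]
gripper_width: 0.0938
```

Call:
drive_tool(
  commands=[
    [-0.05, 0.6, 0, 0, -1],
    [-0.05, 0.6, 0, 0, -1],
    [-0.05, 0.6, 0, 0, -1],
    [-0.05, 0.6, 0, 0, -1],
    [-0.05, 0.6, 0, 0, -1],
    [-0.05, 0.6, 0, 0, -1],
    [-0.05, 0.6, 0, 0, -1],
    [0, 0.5, 0, 0, -1],
    [0, 0, 0, 0, -1],
  ],
)

```text
t: 30.0
ee_pos: [0.5145, -0.4366, 0.1492]
orientation: [[0.993, 0.074, -0.093], [0.071, -0.997, -0.04], [-0.095, 0.033, -0.995]]
force: [0.5, 0.8, 1.1]
gripper_width: 0.0943
```

```bash
python3 go.py 0.482 -0.467 0.1 -88.5
python3 - <<'E'
from m2 import *
o=env.get_obs();print(o['orientation'].round(3),o['joint_positions'].round(3))
p,d=read_camera('side');cv2.imwrite('pics/s12.png',p[:,:,::-1])
p,d=read_camera('top');cv2.imwrite('pics/t12.png',p[:,:,::-1])
E
```

```text
units [-0.743  0.657  1.329] twist 2.77 yaw -85.73 pos [ 0.5145 -0.4366  0.1492] w 0.0943 F [0.5 0.8 1.1] t 30.0
[[ 0.993  0.074 -0.093]
 [ 0.071 -0.997 -0.04 ]
 [-0.095  0.033 -0.995]] [-0.755  0.495  1.345 -0.095  1.343  0.766]
```

View pics/s12.png

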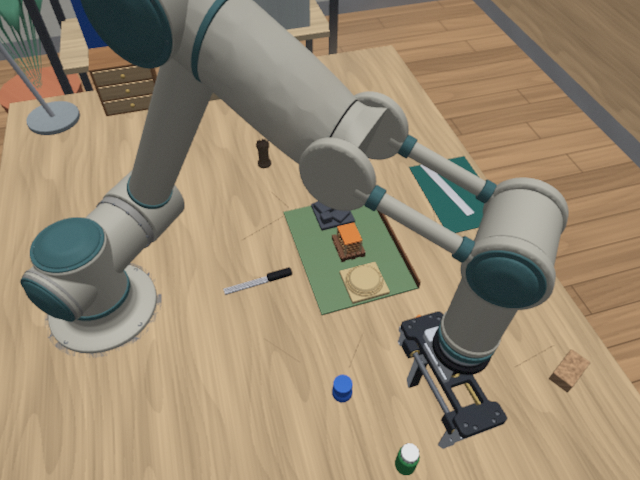

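View pics/t12.png

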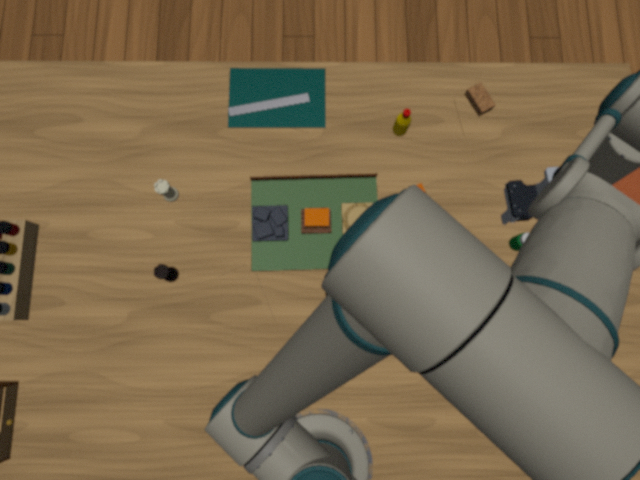

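Tilt is about 0.1 rad and grows with speed, so I'll use slower rows. The canister is ahead at about (0.482, -0.467). Align above it.

Call:
drive_tool(
  commands=[
    [-0.25, 0.2, 0, 1.4, -1],
    [-0.25, 0.2, 0, 1.3, -1],
    [-0.25, 0.2, 0, 0, -1],
    [0, 0, 0.2, 0, -1],
    [0, 0, 0.2, 0, -1],
    [0, 0, 0.2, 0, -1],
    [0, 0, 0.2, 0, -1],
    [0, 0, 0, 0, -1],
  ],
)

```text
t: 31.1
ee_pos: [0.4802, -0.4599, 0.1186]
orientation: [[0.995, 0.028, -0.095], [0.024, -0.999, -0.036], [-0.096, 0.034, -0.995]]
force: [-0.2, -0.5, -0.9]
gripper_width: 0.094
```

```bash
python3 go.py 0.482 -0.467 0.034 -88.5
python3 - <<'E'
from m2 import *
o=env.get_obs();print(o['orientation'].round(3))
p,d=read_camera('side');cv2.imwrite('pics/s13.png',cv2.resize(p[320:480,320:540,::-1],(800,582)))
E
```

```text
units [0.243 0.107 2.106] twist 0.09 yaw -88.41 pos [ 0.4802 -0.4599  0.1186] w 0.094 F [-0.2 -0.5 -0.9] t 31.1
[[ 0.995  0.028 -0.095]
 [ 0.024 -0.999 -0.036]
 [-0.096  0.034 -0.995]]
```

View pics/s13.png

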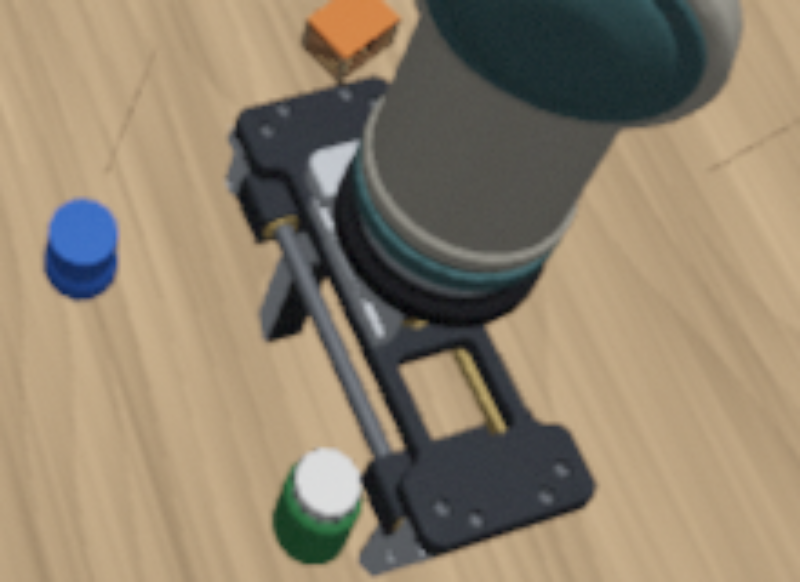

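Call:
drive_tool(
  commands=[
    [0.12, 0.05, 0.1, 0, -1],
    [0.12, 0.05, 0.1, 0, -1],
    [0, 0, 0.25, 0, -1],
    [0, 0, 0.25, 0, -1],
    [0, 0, 0.2, 0, -1],
    [0, 0, 0, 0, -1],
  ],
)

```text
t: 31.9
ee_pos: [0.4875, -0.4656, 0.0797]
orientation: [[0.995, 0.028, -0.094], [0.025, -0.999, -0.037], [-0.095, 0.034, -0.995]]
force: [-0.3, -0.1, 0.1]
gripper_width: 0.0938
```

```bash
python3 go.py 0.482 -0.467 0.034 -88.5
python3 - <<'E'
from m2 import *
p,d=read_camera('side');cv2.imwrite('pics/s14.png',cv2.resize(p[360:480,340:500,::-1],(800,600)))
E
```

```text
units [-0.03  -0.008  1.152] twist 0.12 yaw -88.38 pos [ 0.4875 -0.4656  0.0797] w 0.0938 F [-0.3 -0.1  0.1] t 31.9
```

View pics/s14.png

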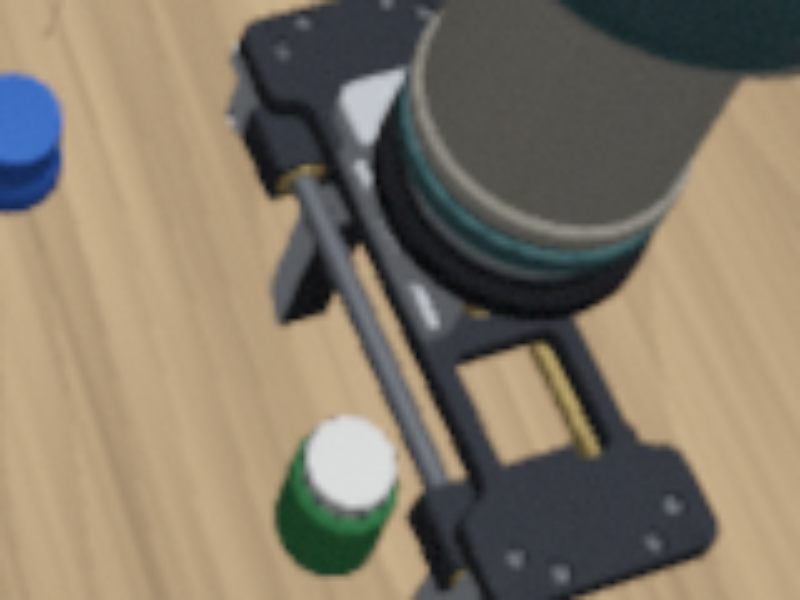

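Run:
```python
from m2 import *
o=env.get_obs();R=o['orientation'];p=o['ee_pos']
for s in(-1,1): print(proj('side',p+.017*R[:,2]+s*.05*R[:,1])[:,:2].round(1))
for z in(0,.064): print(proj('side',[.482,-.467,z])[:,:2].round(1))
```

```text
[[399.5 421.7]]
[[425.5 481.9]]
[[404.7 463.9]]
[[409.8 451.6]]
```

Call:
drive_tool(
  commands=[
    [-0.03, 0, 0.3, 0, -1],
    [0, 0, 0.3, 0, -1],
    [0, 0, 0.3, 0, -1],
    [0, 0, 0.2, 0, -1],
    [0, 0, 0, 0, -1],
  ],
)

```text
t: 32.58
ee_pos: [0.4819, -0.4676, 0.0334]
orientation: [[0.995, 0.028, -0.094], [0.025, -0.999, -0.037], [-0.095, 0.035, -0.995]]
force: [0.7, -0.0, 0.5]
gripper_width: 0.094
```

Call:
drive_tool(
  commands=[
    [0, 0, 0, 0, 1],
    [0, 0, 0, 0, 1],
    [0, 0, 0, 0, 1],
    [0, 0, 0, 0, 1],
    [0, 0, 0, 0, 1],
    [0, 0, 0, 0, 1],
    [0, 0, 0, 0, 1],
  ],
  grip_force=20,
)

```text
t: 33.45
ee_pos: [0.4828, -0.4681, 0.035]
orientation: [[0.995, 0.028, -0.092], [0.025, -0.999, -0.039], [-0.093, 0.037, -0.995]]
force: [-0.5, 0.4, 0.2]
gripper_width: 0.0362
```

Call:
drive_tool(
  commands=[
    [0, 0, -0.3, 0, 1],
    [0, 0, -0.4, 0, 1],
    [0, 0, -0.4, 0, 1],
    [0, 0, -0.4, 0, 1],
    [0, 0, -0.4, 0, 1],
    [0, 0, -0.4, 0, 1],
    [0, 0, -0.4, 0, 1],
    [0, 0, 0, 0, 1],
  ],
)

```text
t: 34.45
ee_pos: [0.4943, -0.4644, 0.1523]
orientation: [[0.996, 0.028, -0.089], [0.025, -0.999, -0.042], [-0.09, 0.04, -0.995]]
force: [0.1, -0.1, -1.5]
gripper_width: 0.0359
```

```bash
python3 go.py 0.60 0.006 0.12 -88.5
python3 - <<'E'
from m2 import *
p,d=read_camera('side');cv2.imwrite('pics/s15.png',cv2.resize(p[320:480,340:560,::-1],(800,582)))
E
```

```text
units [  2.992 -11.703   0.07 ] twist 0.12 yaw -88.38 pos [ 0.4943 -0.4644  0.1523] w 0.0359 F [ 0.1 -0.1 -1.5] t 34.45
```

View pics/s15.png

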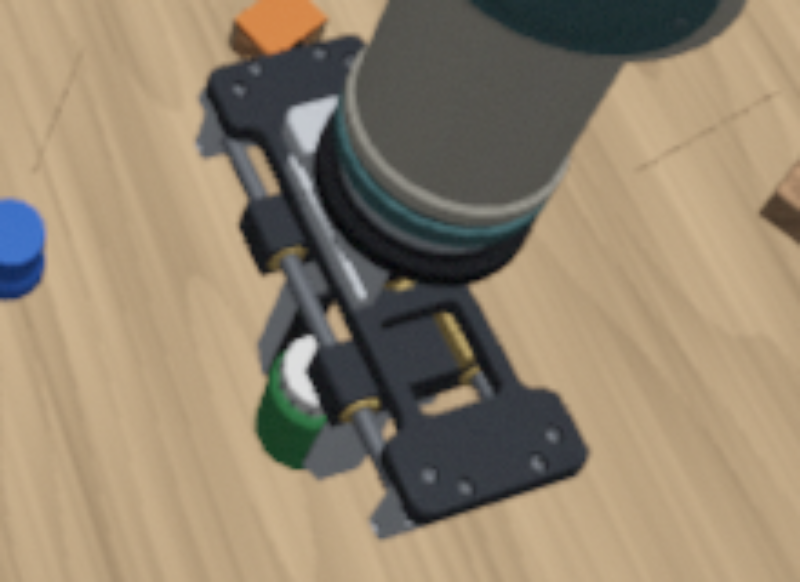

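Canister is held. Carrying slowly.

Call:
drive_tool(
  commands=[
    [0.12, -0.45, -0.02, 0, 1],
    [0.12, -0.45, -0.02, 0, 1],
    [0.12, -0.45, -0.02, 0, 1],
    [0.12, -0.45, -0.02, 0, 1],
    [0.12, -0.45, -0.02, 0, 1],
    [0.12, -0.45, -0.02, 0, 1],
    [0.12, -0.45, -0.02, 0, 1],
    [0.12, -0.45, -0.02, 0, 1],
    [0.12, -0.45, -0.02, 0, 1],
    [0.12, -0.45, -0.02, 0, 1],
  ],
)

```text
t: 35.75
ee_pos: [0.5391, -0.268, 0.1457]
orientation: [[0.995, 0.029, -0.093], [0.025, -0.999, -0.036], [-0.094, 0.034, -0.995]]
force: [0.3, -0.5, -0.4]
gripper_width: 0.0357
```

Call:
drive_tool(
  commands=[
    [0.12, -0.45, -0.02, 0, 1],
    [0.12, -0.45, -0.02, 0, 1],
    [0.12, -0.45, -0.02, 0, 1],
    [0.12, -0.45, -0.02, 0, 1],
    [0.12, -0.45, -0.02, 0, 1],
    [0.12, -0.45, -0.02, 0, 1],
    [0.12, -0.45, -0.02, 0, 1],
    [0.12, -0.45, -0.02, 0, 1],
    [0.12, -0.45, -0.02, 0, 1],
    [0.12, -0.45, -0.02, 0, 1],
  ],
)

```text
t: 37.0
ee_pos: [0.5856, -0.0738, 0.1428]
orientation: [[0.995, 0.028, -0.092], [0.025, -0.999, -0.037], [-0.093, 0.034, -0.995]]
force: [0.5, -0.5, -0.3]
gripper_width: 0.0355
```

```bash
python3 go.py 0.60 0.006 0.12 -88.5
```

```text
units [ 0.461 -2.003  0.461] twist 0.13 yaw -88.37 pos [ 0.5856 -0.0738  0.1428] w 0.0355 F [ 0.5 -0.5 -0.3] t 37.0
```

Call:
drive_tool(
  commands=[
    [0.1, -0.4, 0, 0, 1],
    [0.1, -0.4, 0, 0, 1],
    [0.1, -0.4, 0, 0, 1],
    [0.1, -0.4, 0, 0, 1],
    [0.06, -0.4, 0, 0, 1],
    [0, 0, 0, 0, 1],
  ],
)

```text
t: 37.75
ee_pos: [0.603, 0.0136, 0.1378]
orientation: [[0.995, 0.03, -0.092], [0.027, -0.999, -0.037], [-0.093, 0.034, -0.995]]
force: [0.2, -1.1, -0.8]
gripper_width: 0.036
```

```bash
python3 go.py 0.60 0.006 0.06 -88.5;  python3 - <<'E'
from m2 import *
p,d=read_camera('side');cv2.imwrite('pics/s16.png',cv2.resize(p[170:320,280:480,::-1],(800,600)))
E
```

```text
units [0.102 0.12  1.949] twist 0.23 yaw -88.27 pos [0.603  0.0136 0.1378] w 0.036 F [ 0.2 -1.1 -0.8] t 37.75
```

View pics/s16.png

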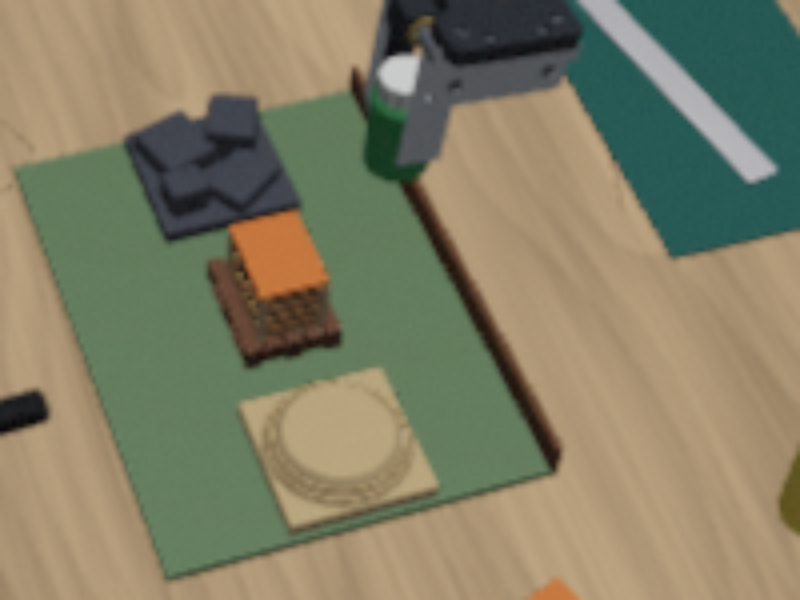

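Call:
drive_tool(
  commands=[
    [0.05, 0.06, 0.3, 0, 1],
    [0.05, 0.06, 0.3, 0, 1],
    [0, 0, 0.3, 0, 1],
    [0, 0, 0.3, 0, 1],
    [0, 0, 0.3, 0, 1],
    [0, 0, 0.3, 0, 1],
    [0, 0, 0.1, 0, 1],
    [0, 0, 0, 0, 1],
  ],
)

```text
t: 38.8
ee_pos: [0.5986, 0.0026, 0.0554]
orientation: [[0.995, 0.027, -0.095], [0.024, -0.999, -0.038], [-0.096, 0.035, -0.995]]
force: [0.6, -0.9, 0.0]
gripper_width: 0.0357
```

```bash
python3 go.py 0.60 0.006 0.043 -88.5;  python3 - <<'E'
from m2 import *
p,d=read_camera('side');cv2.imwrite('pics/s17.png',cv2.resize(p[170:320,280:480,::-1],(800,600)))
E
```

```text
units [ 0.067 -0.094  0.301] twist 0.06 yaw -88.44 pos [0.5986 0.0026 0.0554] w 0.0357 F [ 0.6 -0.9  0. ] t 38.8
```

View pics/s17.png

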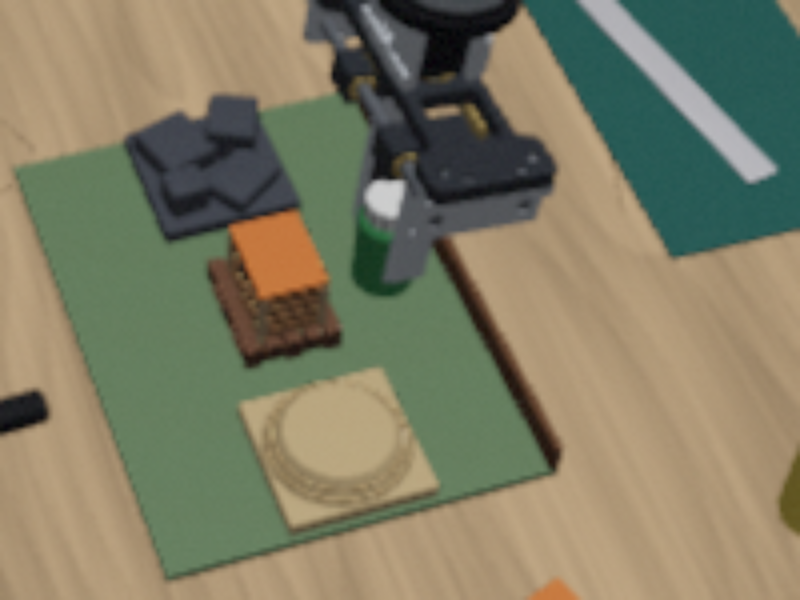

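Call:
drive_tool(
  commands=[
    [0.07, -0.1, 0.15, 0, 1],
    [0, 0, 0.12, 0, 1],
    [0, 0, 0, 0, 1],
  ],
)

```text
t: 39.22
ee_pos: [0.6014, 0.0067, 0.0446]
orientation: [[0.995, 0.028, -0.093], [0.024, -0.999, -0.038], [-0.094, 0.036, -0.995]]
force: [1.0, 0.5, 0.1]
gripper_width: 0.0357
```

Call:
drive_tool(
  commands=[
    [0, 0, 0.05, 0, 1],
    [0, 0, 0, 0, 1],
  ],
)

```text
t: 39.48
ee_pos: [0.6013, 0.0067, 0.0426]
orientation: [[0.995, 0.028, -0.092], [0.024, -0.999, -0.038], [-0.093, 0.036, -0.995]]
force: [0.1, 0.5, -0.6]
gripper_width: 0.0358
```

Call:
drive_tool(
  commands=[
    [0, 0, 0.04, 0, 1],
    [0, 0, 0, 0, 1],
  ],
)

```text
t: 39.72
ee_pos: [0.6013, 0.0065, 0.0412]
orientation: [[0.995, 0.028, -0.092], [0.024, -0.999, -0.038], [-0.093, 0.036, -0.995]]
force: [-0.3, 0.3, -1.5]
gripper_width: 0.0356
```

Call:
drive_tool(
  commands=[
    [0, 0, 0.03, 0, 1],
    [0, 0, 0, 0, 1],
  ],
)

```text
t: 39.98
ee_pos: [0.6016, 0.0064, 0.0411]
orientation: [[0.996, 0.027, -0.091], [0.024, -0.999, -0.038], [-0.092, 0.036, -0.995]]
force: [-0.2, -0.6, -1.0]
gripper_width: 0.036
```

Call:
drive_tool(
  commands=[
    [0, 0, 0, 0, 0],
    [0, 0, 0, 0, -0.3],
    [0, 0, 0, 0, -0.3],
    [0, 0, -0.2, 0, -0.4],
    [0, 0, -0.4, 0, -0.4],
    [0, 0, -0.4, 0, -0.4],
    [0, 0, -0.4, 0, -0.4],
    [0, 0, -0.4, 0, -1],
    [0, 0, -0.4, 0, -1],
    [0, 0, -0.3, 0, -1],
  ],
)

```text
t: 41.22
ee_pos: [0.6125, 0.0105, 0.1498]
orientation: [[0.996, 0.027, -0.086], [0.024, -0.999, -0.039], [-0.087, 0.036, -0.996]]
force: [0.3, 0.4, -0.4]
gripper_width: 0.0915
```

```bash
python3 go.py 0.601 0.3465 0.15 -45;  python3 - <<'E'
from m2 import *
o=env.get_obs();print(o['orientation'].round(3),o['joint_positions'].round(3))
p,d=read_camera('side');cv2.imwrite('pics/s18.png',cv2.resize(p[140:320,240:480,::-1],(800,600)))
hsv=cv2.cvtColor(p,cv2.COLOR_RGB2HSV);H,S,V=[hsv[...,i].astype(int) for i in range(3)]
m=(S<30)&(V>150); rep('cap',rect('side',big(m,(365,205,400,240)),.07))
E
```

```text
units [-0.083 -8.399 -0.305] twist -43.43 yaw -88.43 pos [0.6125 0.0105 0.1498] w 0.0915 F [ 0.3  0.4 -0.4] t 41.225
[[ 0.996  0.027 -0.086]
 [ 0.024 -0.999 -0.039]
 [-0.087  0.036 -0.996]] [-0.069  0.426  1.463 -0.046  1.337  1.488]
cap c [0.6005 0.0063] L 0.0274 S 0.0272 ang 16.6 mean [0.6012 0.0063]
```

View pics/s18.png

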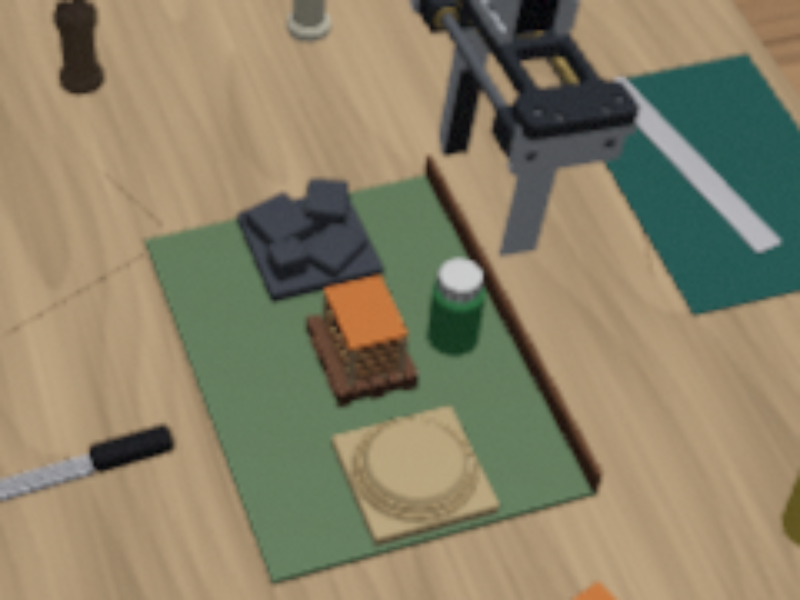

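The canister stands at (0.601, 0.006) against a target of (0.5995, 0.007). Next is the rook, keeping this yaw.

Call:
drive_tool(
  commands=[
    [0, -0.45, -0.02, 0, -1],
    [0, -0.45, -0.02, 0, -1],
    [0, -0.45, -0.02, 0, -1],
    [0, -0.45, -0.02, 0, -1],
    [0, -0.45, -0.02, 0, -1],
    [0, -0.45, -0.02, 0, -1],
    [0, -0.45, -0.02, 0, -1],
    [0, -0.45, -0.02, 0, -1],
    [0, -0.45, -0.02, 0, -1],
    [0, -0.45, -0.02, 0, -1],
  ],
)

```text
t: 42.52
ee_pos: [0.6076, 0.204, 0.1515]
orientation: [[0.996, 0.028, -0.086], [0.025, -0.999, -0.038], [-0.087, 0.036, -0.996]]
force: [-0.1, 0.5, 0.2]
gripper_width: 0.094
```

Call:
drive_tool(
  commands=[
    [0, -0.45, -0.02, 0, -1],
    [0, -0.45, -0.02, 0, -1],
    [0, -0.45, -0.02, 0, -1],
    [0, -0.45, -0.02, 0, -1],
    [0, -0.45, -0.02, 0, -1],
    [0, -0.45, -0.02, 0, -1],
    [0, -0.3, -0.02, 0, -1],
    [0, 0, 0, 0, -1],
  ],
)

```text
t: 43.52
ee_pos: [0.6044, 0.3342, 0.1525]
orientation: [[0.996, 0.029, -0.086], [0.026, -0.999, -0.038], [-0.087, 0.036, -0.996]]
force: [-0.3, -0.5, -0.3]
gripper_width: 0.0937
```

```bash
python3 go.py 0.601 0.3465 0.1 -88.5;  python3 - <<'E'
from m2 import *
o=env.get_obs();print(o['orientation'].round(3),o['joint_positions'].round(3))
p,d=read_camera('side');cv2.imwrite('pics/s19.png',cv2.resize(p[60:210,260:460,::-1],(800,600)))
E
```

```text
units [ 0.037 -0.357  1.302] twist 0.18 yaw -88.32 pos [0.6044 0.3342 0.1525] w 0.0937 F [-0.3 -0.5 -0.3] t 43.525
[[ 0.996  0.029 -0.086]
 [ 0.026 -0.999 -0.038]
 [-0.087  0.036 -0.996]] [ 4.050e-01  5.420e-01  1.252e+00 -1.000e-03  1.442e+00  1.948e+00]
```

View pics/s19.png

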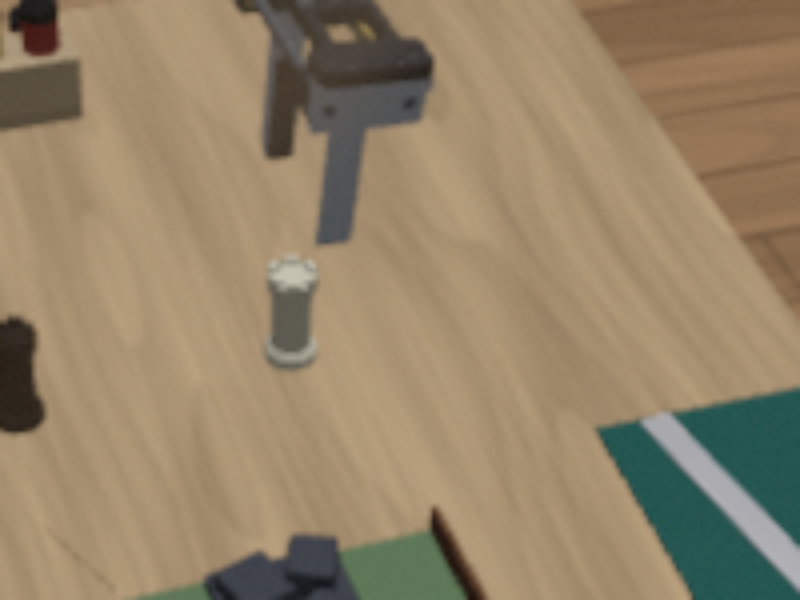

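Call:
drive_tool(
  commands=[
    [0.02, -0.18, 0.1, 0, -1],
    [0.02, -0.18, 0.1, 0, -1],
    [0, 0, 0.3, 0, -1],
    [0, 0, 0.3, 0, -1],
    [0, 0, 0.3, 0, -1],
    [0, 0, 0.15, 0, -1],
    [0, 0, 0, 0, -1],
  ],
)

```text
t: 44.45
ee_pos: [0.6005, 0.3443, 0.0971]
orientation: [[0.996, 0.027, -0.089], [0.023, -0.999, -0.041], [-0.09, 0.038, -0.995]]
force: [1.1, 0.5, 0.2]
gripper_width: 0.0939
```

```bash
python3 go.py 0.601 0.3465 0.034 -88.5;  python3 - <<'E'
from m2 import *
p,d=read_camera('side');cv2.imwrite('pics/s20.png',cv2.resize(p[80:200,260:420,::-1],(800,600)))
o=env.get_obs();R=o['orientation'];p=o['ee_pos']
for s in(-1,1): print(proj('side',p+.017*R[:,2]+s*.05*R[:,1])[:,:2].round(1))
print(proj('side',[.601,.3465,.07])[:,:2].round(1))
E
```

```text
units [ 0.155 -0.116  1.567] twist 0.03 yaw -88.47 pos [0.6005 0.3443 0.0971] w 0.0939 F [1.1 0.5 0.2] t 44.45
[[326.2 114.4]]
[[338.5 136.5]]
[[332.4 127.7]]
```

View pics/s20.png

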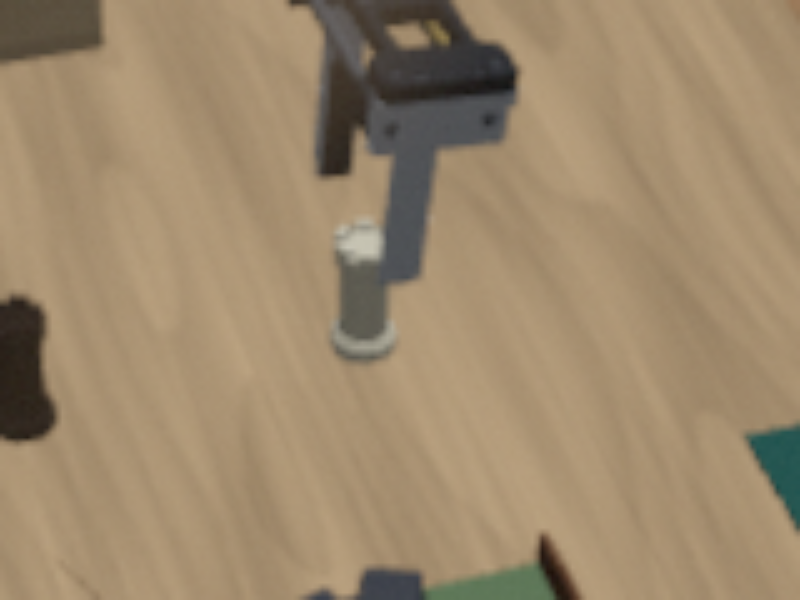

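Call:
drive_tool(
  commands=[
    [0.08, -0.06, 0.3, 0, -1],
    [0.07, -0.06, 0.3, 0, -1],
    [0, 0, 0.3, 0, -1],
    [0, 0, 0.3, 0, -1],
    [0, 0, 0.25, 0, -1],
    [0, 0, 0, 0, -1],
  ],
)

```text
t: 45.25
ee_pos: [0.6016, 0.3472, 0.0348]
orientation: [[0.996, 0.027, -0.088], [0.023, -0.999, -0.04], [-0.089, 0.038, -0.995]]
force: [0.3, -0.7, -0.1]
gripper_width: 0.0939
```

```bash
python3 go.py 0.601 0.3465 0.034 -88.5
```

```text
units [-0.013  0.017  0.023] twist 0.03 yaw -88.47 pos [0.6016 0.3472 0.0348] w 0.0939 F [ 0.3 -0.7 -0.1] t 45.25
```

Call:
drive_tool(
  commands=[
    [0, 0, 0, 0, 1],
    [0, 0, 0, 0, 1],
    [0, 0, 0, 0, 1],
    [0, 0, 0, 0, 1],
    [0, 0, 0, 0, 1],
    [0, 0, 0, 0, 1],
    [0, 0, 0, 0, 1],
  ],
  grip_force=25,
)

```text
t: 46.12
ee_pos: [0.6028, 0.3476, 0.0367]
orientation: [[0.996, 0.027, -0.085], [0.023, -0.999, -0.039], [-0.086, 0.037, -0.996]]
force: [0.3, 0.7, 0.1]
gripper_width: 0.0318
```

Call:
drive_tool(
  commands=[
    [0, 0, -0.3, 0, 1],
    [0, 0, -0.4, 0, 1],
    [0, 0, -0.4, 0, 1],
    [0, 0, -0.4, 0, 1],
    [0, 0, -0.4, 0, 1],
    [0, 0, -0.4, 0, 1],
    [0, 0, -0.4, 0, 1],
    [0, 0, -0.4, 0, 1],
    [0, 0, 0, 0, 1],
  ],
)

```text
t: 47.25
ee_pos: [0.6149, 0.3533, 0.1709]
orientation: [[0.996, 0.026, -0.081], [0.023, -0.999, -0.037], [-0.082, 0.035, -0.996]]
force: [-0.0, -0.1, 0.3]
gripper_width: 0.0321
```

```bash
python3 go.py 0.536 -0.0995 0.16 -88.5;python3 - <<'E'
from m2 import *
p,d=read_camera('side');cv2.imwrite('pics/s21.png',cv2.resize(p[60:180,260:420,::-1],(800,600)))
E
```

```text
units [-2.209 11.247  0.853] twist 0.02 yaw -88.48 pos [0.6149 0.3533 0.1709] w 0.0321 F [-0.  -0.1  0.3] t 47.25
```

View pics/s21.png

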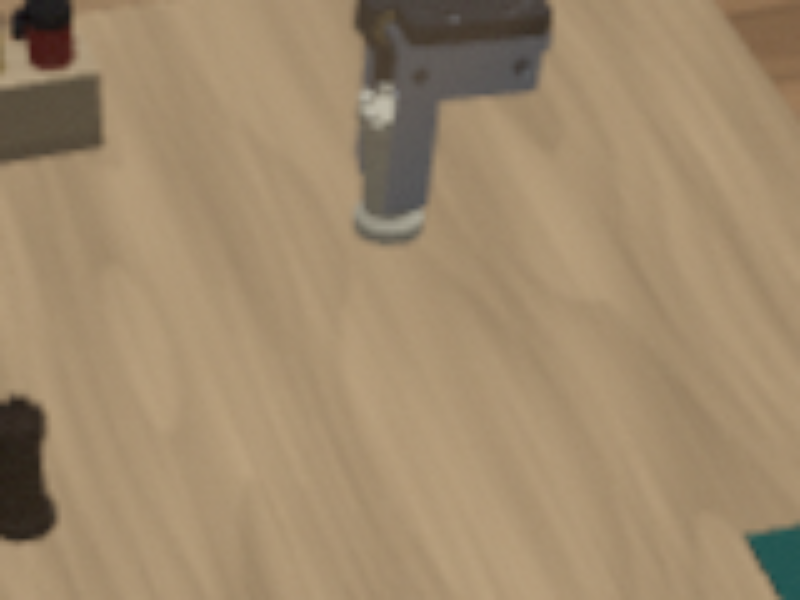

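Rook is held, at 32 mm opening, so partly at the head rim. Carrying slowly to the dune, passing high over the board.

Call:
drive_tool(
  commands=[
    [-0.09, 0.45, 0.02, 0, 1],
    [-0.09, 0.45, 0.02, 0, 1],
    [-0.09, 0.45, 0.02, 0, 1],
    [-0.09, 0.45, 0.02, 0, 1],
    [-0.09, 0.45, 0.02, 0, 1],
    [-0.09, 0.45, 0.02, 0, 1],
    [-0.09, 0.45, 0.02, 0, 1],
    [-0.09, 0.45, 0.02, 0, 1],
    [-0.09, 0.45, 0.02, 0, 1],
    [-0.09, 0.45, 0.02, 0, 1],
  ],
)

```text
t: 48.55
ee_pos: [0.5786, 0.1579, 0.1697]
orientation: [[0.996, 0.026, -0.087], [0.023, -0.999, -0.041], [-0.088, 0.039, -0.995]]
force: [-0.1, 0.5, -0.5]
gripper_width: 0.0321
```

Call:
drive_tool(
  commands=[
    [-0.09, 0.45, 0.02, 0, 1],
    [-0.09, 0.45, 0.02, 0, 1],
    [-0.09, 0.45, 0.02, 0, 1],
    [-0.09, 0.45, 0.02, 0, 1],
    [-0.09, 0.45, 0.02, 0, 1],
    [-0.09, 0.45, 0.02, 0, 1],
    [-0.09, 0.45, 0.02, 0, 1],
    [-0.09, 0.45, 0.02, 0, 1],
    [-0.09, 0.45, 0.02, 0, 1],
    [-0.09, 0.45, 0.02, 0, 1],
  ],
)

```text
t: 49.8
ee_pos: [0.5446, -0.036, 0.1722]
orientation: [[0.996, 0.026, -0.087], [0.023, -0.999, -0.041], [-0.088, 0.039, -0.995]]
force: [-0.3, -0.6, -0.4]
gripper_width: 0.0319
```

```bash
python3 go.py 0.536 -0.0995 0.16 -88.5
```

```text
units [-0.223  1.569  0.389] twist -0.01 yaw -88.51 pos [ 0.5446 -0.036   0.1722] w 0.0319 F [-0.3 -0.6 -0.4] t 49.8
```

Call:
drive_tool(
  commands=[
    [-0.05, 0.4, 0.05, 0, 1],
    [-0.05, 0.4, 0.05, 0, 1],
    [-0.05, 0.4, 0.1, 0, 1],
    [0, 0.3, 0.1, 0, 1],
    [0, 0, 0.3, 0, 1],
    [0, 0, 0.3, 0, 1],
    [0, 0, 0.3, 0, 1],
    [0, 0, 0.2, 0, 1],
    [0, 0, 0, 0, 1],
  ],
)

```text
t: 50.92
ee_pos: [0.5338, -0.1023, 0.1143]
orientation: [[0.996, 0.026, -0.089], [0.022, -0.999, -0.039], [-0.09, 0.037, -0.995]]
force: [-0.2, -0.8, -1.6]
gripper_width: 0.0319
```

```bash
python3 go.py 0.536 -0.0995 0.07 -88.5;python3 - <<'E'
from m2 import *
p,d=read_camera('side');cv2.imwrite('pics/s22.png',cv2.resize(p[180:330,290:490,::-1],(800,600)))
E
```

```text
units [ 0.156 -0.108  1.094] twist -0.03 yaw -88.53 pos [ 0.5338 -0.1023  0.1143] w 0.0319 F [-0.2 -0.8 -1.6] t 50.925
```

View pics/s22.png

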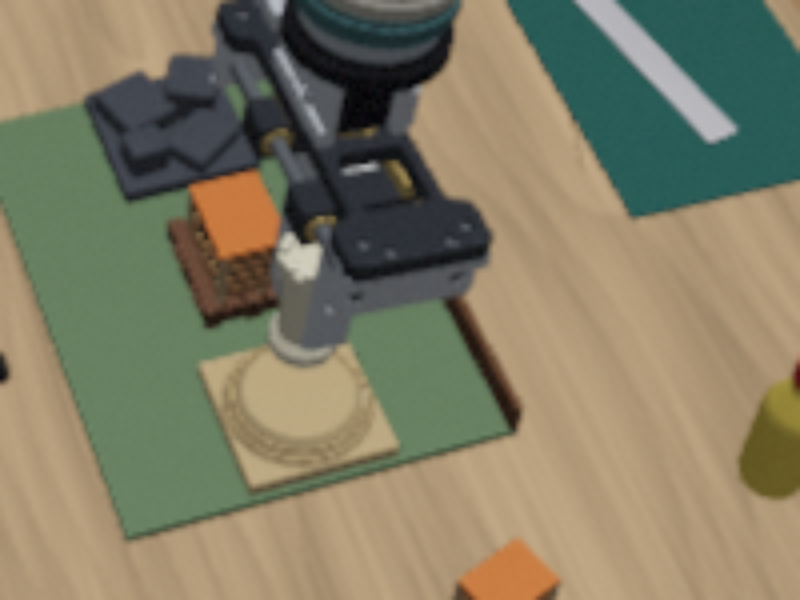

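Call:
drive_tool(
  commands=[
    [0.08, -0.06, 0.25, 0, 1],
    [0.07, -0.05, 0.25, 0, 1],
    [0, 0, 0.25, 0, 1],
    [0, 0, 0.2, 0, 1],
    [0, 0, 0, 0, 1],
  ],
)

```text
t: 51.6
ee_pos: [0.5374, -0.0989, 0.0738]
orientation: [[0.996, 0.026, -0.087], [0.023, -0.999, -0.04], [-0.088, 0.038, -0.995]]
force: [0.8, 0.4, -0.5]
gripper_width: 0.0319
```

```bash
python3 go.py 0.536 -0.0995 0.065 -88.5;python3 - <<'E'
from m2 import *
p,d=read_camera('side');cv2.imwrite('pics/s23.png',cv2.resize(p[220:310,320:440,::-1],(800,600)))
E
```

```text
units [-0.015  0.006  0.222] twist -0.0 yaw -88.5 pos [ 0.5374 -0.0989  0.0738] w 0.0319 F [ 0.8  0.4 -0.5] t 51.6
```

View pics/s23.png

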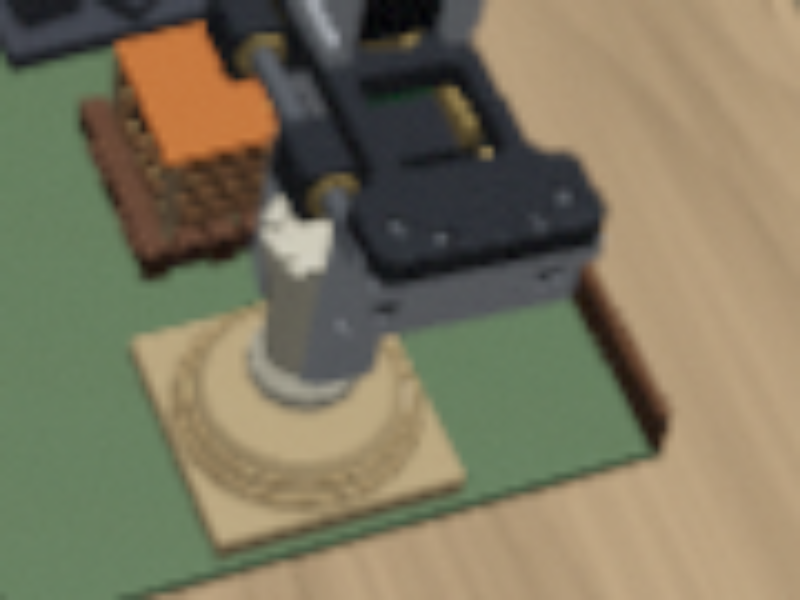

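Run:
```python
from m2 import *
for X in([.536,-.0995,.037],[.536,-.0995,.028],[.528,-.0995,.037],[.536,-.0895,.037]): q=proj('side',X)[0,:2]; print(X,q.round(1),((q-[320,220])*6.667).round())
```

```text
[0.536, -0.0995, 0.037] [364.7 275. ] [298. 367.]
[0.536, -0.0995, 0.028] [364.4 277.5] [296. 383.]
[0.528, -0.0995, 0.037] [361.1 275.9] [274. 372.]
[0.536, -0.0895, 0.037] [363.2 271.3] [288. 342.]
```

Call:
drive_tool(
  commands=[
    [0, 0, 0.12, 0, 1],
    [0, 0, 0.06, 0, 1],
    [0, 0, 0, 0, 1],
  ],
)

```text
t: 52.02
ee_pos: [0.5376, -0.0996, 0.0672]
orientation: [[0.996, 0.026, -0.085], [0.022, -0.999, -0.04], [-0.086, 0.038, -0.996]]
force: [0.3, -0.2, -0.8]
gripper_width: 0.0318
```

Call:
drive_tool(
  commands=[
    [-0.06, 0, 0.05, 0, 1],
    [0, 0, 0, 0, 1],
  ],
)

```text
t: 52.28
ee_pos: [0.5349, -0.0998, 0.0655]
orientation: [[0.996, 0.026, -0.084], [0.022, -0.999, -0.041], [-0.085, 0.038, -0.996]]
force: [-0.5, 0.1, -1.2]
gripper_width: 0.0317
```

Call:
drive_tool(
  commands=[
    [0, 0, 0.04, 0, 1],
    [0, 0, 0, 0, 1],
  ],
)

```text
t: 52.52
ee_pos: [0.5354, -0.1, 0.0647]
orientation: [[0.996, 0.026, -0.083], [0.022, -0.999, -0.041], [-0.084, 0.039, -0.996]]
force: [-0.2, -0.8, -2.2]
gripper_width: 0.0322
```

Call:
drive_tool(
  commands=[
    [0, 0, 0.04, 0, 1],
    [0, 0, 0, 0, 1],
  ],
)

```text
t: 52.78
ee_pos: [0.536, -0.1003, 0.0648]
orientation: [[0.996, 0.026, -0.081], [0.023, -0.999, -0.042], [-0.082, 0.04, -0.996]]
force: [0.5, 0.7, -1.3]
gripper_width: 0.032
```

Height has stopped falling at 0.065, where contact was expected. Release.

Call:
drive_tool(
  commands=[
    [0, 0, 0, 0, 0.2],
    [0, 0, 0, 0, 0],
    [0, 0, 0, 0, -0.2],
    [0, 0, 0, 0, -0.2],
    [0, 0, 0, 0, -0.2],
  ],
)

```text
t: 53.4
ee_pos: [0.5358, -0.1004, 0.064]
orientation: [[0.996, 0.026, -0.082], [0.023, -0.999, -0.042], [-0.083, 0.04, -0.996]]
force: [1.0, 0.4, -0.0]
gripper_width: 0.0561
```

```bash
python3 go.py 0.536 -0.0995 0.18 -88.5;python3 - <<'E'
from m2 import *
p,d=read_camera('side');cv2.imwrite('pics/s24.png',cv2.resize(p[220:310,320:440,::-1],(800,600)))
E
```

```text
units [-0.234  0.093 -2.889] twist -0.01 yaw -88.51 pos [ 0.5358 -0.1004  0.064 ] w 0.0561 F [ 1.   0.4 -0. ] t 53.4
```

View pics/s24.png

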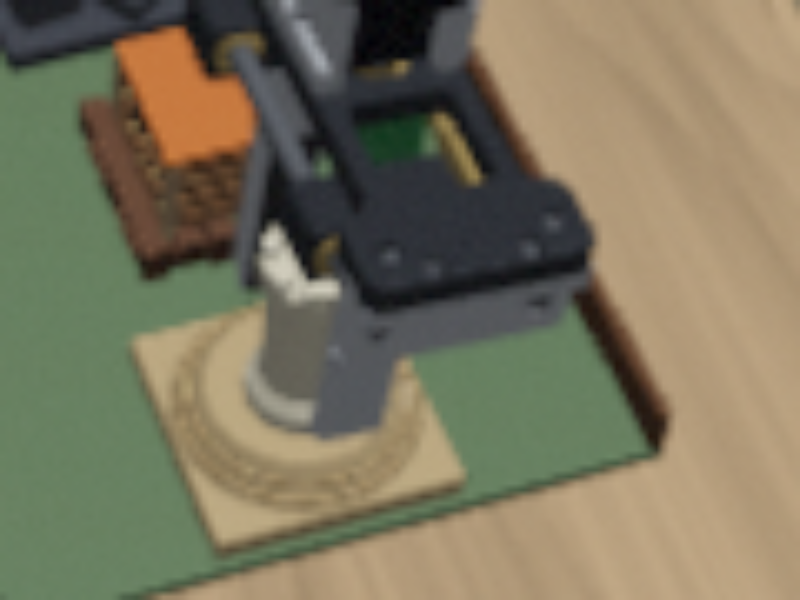

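Call:
drive_tool(
  commands=[
    [0, 0, -0.2, 0, -0.2],
    [0, 0, -0.3, 0, -0.2],
    [0, 0, -0.4, 0, -0.2],
    [0, 0, -0.4, 0, -0.2],
    [0, 0, -0.4, 0, -0.2],
    [0, 0, -0.4, 0, -0.2],
    [0, 0, -0.4, 0, -0.2],
    [0, 0, -0.4, 0, -0.2],
  ],
)

```text
t: 54.45
ee_pos: [0.5464, -0.0952, 0.1887]
orientation: [[0.997, 0.026, -0.078], [0.023, -0.999, -0.043], [-0.079, 0.041, -0.996]]
force: [0.5, 1.2, 0.6]
gripper_width: 0.0567
```

Call:
drive_tool(
  commands=[
    [-0.3, 0.5, -0.2, 0, -0.2],
    [-0.3, 0.5, -0.1, 0, -0.2],
    [-0.3, 0.5, -0.1, 0, -0.2],
    [-0.3, 0.5, 0, 0, -0.2],
    [-0.3, 0.5, 0, 0, -0.2],
    [-0.3, 0.5, 0, 0, -0.2],
    [-0.3, 0.5, 0, 0, -0.2],
    [-0.3, 0.5, 0, 0, -0.2],
    [-0.3, 0.5, 0, 0, -0.2],
    [-0.3, 0.5, 0, 0, -0.2],
  ],
)

```text
t: 55.7
ee_pos: [0.4333, -0.3022, 0.2361]
orientation: [[0.998, 0.03, -0.061], [0.027, -0.998, -0.05], [-0.063, 0.049, -0.997]]
force: [0.2, -0.9, -0.3]
gripper_width: 0.0563
```

Call:
drive_tool(
  commands=[
    [-0.3, 0.5, 0, 0, -0.2],
    [-0.3, 0.5, 0, 0, -0.2],
    [-0.3, 0.5, 0, 0, -0.2],
    [-0.3, 0.5, 0, 0, -0.2],
    [-0.3, 0.5, 0, 0, -0.2],
    [-0.3, 0.5, 0, 0, -0.2],
    [-0.3, 0.5, 0, 0, -0.2],
    [-0.3, 0.5, 0, 0, -0.2],
    [0, 0, 0, 0, -0.2],
  ],
)

```text
t: 56.82
ee_pos: [0.3389, -0.4705, 0.2607]
orientation: [[0.998, 0.027, -0.053], [0.024, -0.998, -0.059], [-0.055, 0.058, -0.997]]
force: [0.9, -0.1, 0.3]
gripper_width: 0.0564
```

Run:
```python
from m2 import *
print(env.get_obs()['t'],env.get_obs()['ee_pos'])
for n in('top','side'):
    p,d=read_camera(n);cv2.imwrite(f'pics/{n}25.png',p[:,:,::-1]);np.savez(n+'25.npz',p=p,d=d)
```

```text
56.825 [ 0.33893519 -0.47053662  0.26072631]
```

View pics/top25.png

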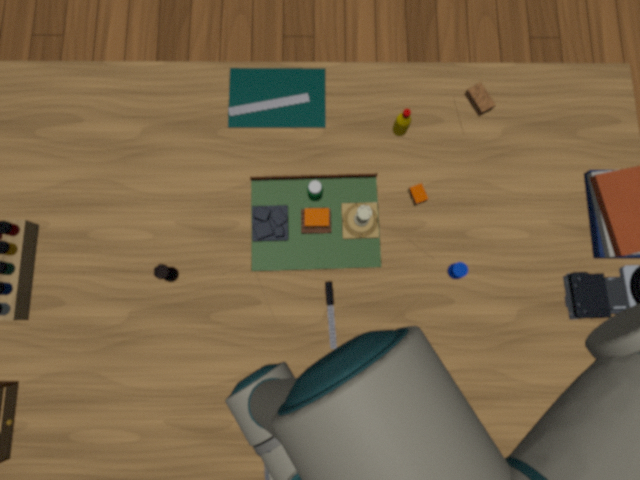

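View pics/side25.png

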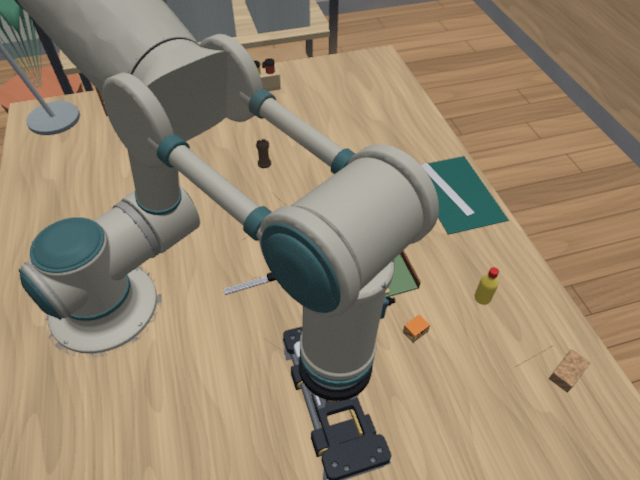

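Everything looks in place in the top view. I'll measure it there and zoom in.

Run:
```python
from m2 import *
f=np.load('top25.npz');p=f['p'];C=cloud('top',f['d']);hsv=cv2.cvtColor(p,cv2.COLOR_RGB2HSV);H,S,V=[hsv[...,i].astype(int) for i in range(3)]
g=(H>45)&(H<85)&(S>60)
rep('crate',rect('top',big((H>5)&(H<16)&(S>200)&(V>130),(296,198,340,240)),.059))
rep('pallet+crate',rect('top',big((H<16)&(V<200)&~g,(296,198,338,240)),.021))
w=(S<60)&(V>115)
m=big(w,(303,176,328,200));rep('can cap',rect('top',m,.07));print(np.percentile(C[m][:,2],[50,90]))
m=big(w,(350,200,376,228));rep('rook head',rect('top',m,.098));print(np.percentile(C[m][:,2],[50,90]))
t=cv2.resize(p[165:280,240:393,::-1],(798,600),interpolation=cv2.INTER_CUBIC);cv2.imwrite('pics/t25b.png',t)
f0=np.load('top0.npz')['p'].astype(int)
for k,b in(('dark',(148,258,184,288)),('jar',(442,257,474,284))):
    print(k,abs(p.astype(int)-f0)[b[1]:b[3],b[0]:b[2]].mean())
```

```text
crate c [0.5313 0.0016] L 0.0514 S 0.0365 ang 89.9 mean [0.5311 0.0017]
pallet+crate c [0.5328 0.0029] L 0.0645 S 0.0570 ang 90.3 mean [0.5314 0.0041]
can cap c [0.5996 0.0059] L 0.0290 S 0.0278 ang 90.0 mean [0.5999 0.0059]
[0.06913265 0.07161035]
rook head c [ 0.5269 -0.0982] L 0.0446 S 0.0312 ang 161.1 mean [ 0.5315 -0.0988]
[0.09424318 0.09821717]
dark 3.628086419753086
jar 3.394675925925926
```

View pics/t25b.png

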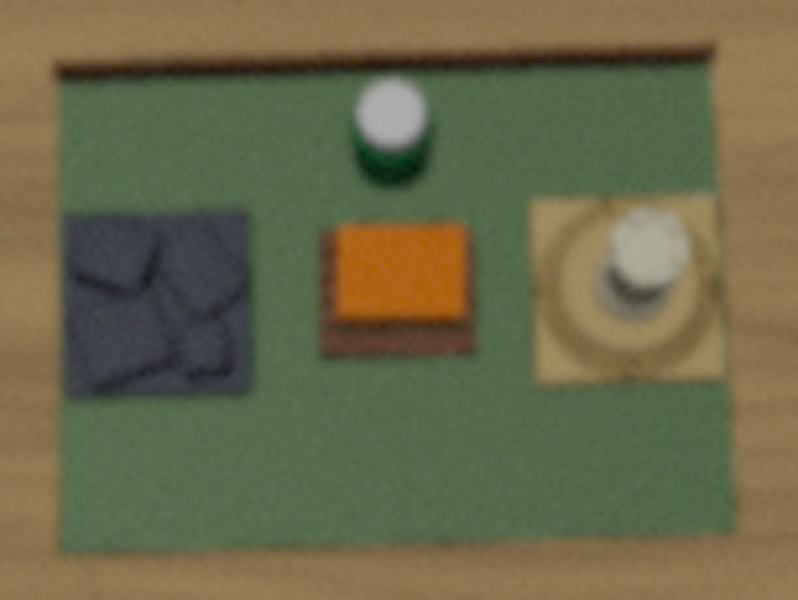

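Run:
```python
from m2 import *
f=np.load('top25.npz');C=cloud('top',f['d'])
m=big((C[...,2]>.088)&(C[...,2]<.11),(345,195,380,232));rep('rook head',rect('top',m,.098))
v,u=np.nonzero(m);print(C[m][:,:2].mean(0),u.mean(),v.mean())
```

```text
rook head c [ 0.534 -0.101] L 0.0328 S 0.0305 ang 135.0 mean [ 0.5337 -0.1008]
[ 0.53441306 -0.10114408] 364.1857923497268 211.86338797814207
```

Run:
```python
from station import env
print(env.hand_in(), env.get_obs()['t'])
```

```text
the job is handed in; nothing more can be done
the job is handed in; nothing more can be done
```

I placed all four parts on the board and handed the job in at about 57 s of the 112 s allowed. `hand_in` gives no verdict, so these are my own last camera checks:

| Part | Measured (x, y in m) | Compared with target |
|---|---|---|
| Pallet | (0.533, 0.002) by side camera; (0.533, 0.003) by top camera, crate partly covering it | within about 3 mm of the midpoint (0.533, 0.005); turned by less than about 1° |
| Crate | (0.534, 0.002) by side camera; (0.531, 0.002) by top camera | within about 2–3 mm of the pallet's centre |
| Canister | (0.600, 0.006) | target (0.5995, 0.007) |
| Cream rook | head at (0.534, -0.101) | about 3 mm from the crest centre at (0.535, -0.0985); looks upright |

- **Bystanders:** the image patches around the dark rook and the paint jar hardly changed between the first and last pictures, so neither appears to have moved.
- **Camera disagreement:** the two views differ by 2–4 mm on the same points, which is close to the calibration error and well inside the tolerances.
- **Last side view:** the arm hid the board from the side camera in the last pictures, so the last checks use the top camera only.
- **Wrong-way move:** I once drove the pallet about 0.29 m toward +y because I had a sign wrong. The force reading showed no contact, and I brought it back.
- **Tool tilt:** fast moves built up about 0.1 rad of tilt in the tool. I slowed the later moves, and I saw no lean in the placed parts.

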